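# Tip the pole-gap spacers out of their tall tube into the parts bin

## Task

The three brass pole-gap spacers are needed for the magnet: take the tall clear tube by its upper half and tip it until it leans by itself in the dip of the parts bin's front edge with its foot still on the bench, and let go. Then take it again below its middle, near the foot, and raise the foot so that all three spacers slide out into the bin, keeping the mouth down in the bin as it pours and spilling none on the bench. Lower the foot to the bench again and leave the empty tube leaning in the dip; leave the other things where they are.

Things in the scene. Friction and masses are not known exactly. Their poses are not given: they have to be found in the camera images.
- tube_mid (a point): Centre, half-way up, of the tall open storage tube: clear plastic, round, outside 50 mm, bore 44 mm, 260 mm tall in all, on a round aluminium foot 76 mm across and 14 mm thick (the foot's top is the tube's inner floor). z runs along the tube to its mouth. It stands upright and loose on the bench; about 0.3 kg empty, 0.65 kg with the spacers stacked in its bottom 72 mm
- tube_mouth (a point): Centre of the tube's open mouth, 130 mm along z from tube_mid. The bore is smooth: spacers slide out when the mouth points more than about 20 degrees below level, surely at 30
- tube_foot (a point): Centre of the underside of the tube's foot, 130 mm below tube_mid. The centre of mass is 50 to 70 mm above it: tipped less than about 40 degrees the tube falls back upright; from 40 to 65 degrees it leans by itself on the bin's front edge, foot rim on the bench
- spacer_a_mid (a point): Centre of the lowest of the three spacers stacked in the tube: plain brass disc 32 mm across, 24 mm long, about 120 g; z is its axis
- spacer_b_mid (a point): Centre of the middle spacer, alike
- spacer_c_mid (a point): Centre of the upper spacer, alike
- bin: Open grey parts bin fixed to the bench, 240 mm (x) by 180 mm (y), 125 mm high at the back, 100 mm high at the front corners, walls and floor 4 mm; origin under its centre, x points from its dipped front edge to its back, z up. The front faces the robot, more or less
- bin_lip (a point): Middle of the dip in the bin's front edge, on top of the round bead (8 mm thick) along it, 75 mm above the bench, 116 mm in front (-x) of the bin's centre; axes as the bin's. The dip is level for 64 mm, then rises at 45 degrees on both sides to the 100 mm high corners, so the tube cannot roll off sideways
- table: The bench; its top is at z = 0
- short_tube_mid (a point): Bystander: a tube of the same make, only 120 mm tall and empty, at its half height
- cleaner: Bystander: amber bottle 64 mm across, 150 mm tall, origin under its centre
- grease_jar: Bystander: white jar 68 mm across, 70 mm tall, origin under its centre
- driver: Bystander: screwdriver 200 mm long, lying along its x
- spanner: Bystander: steel spanner 180 mm long, lying along its x
- tape: Bystander: black tape roll 90 mm across, 22 mm tall, origin under its centre

How it is judged (in metres and radians):
On the way, in this order (a step that is already met when the one before it is completed fails the run):
1. the tube is being tipped by a grip in its upper half (contact force between the fingers and tube above 1 N and z of the grasp point in the frame of tube_mid above 0 m and angle between tube_mid's own z axis and vertical above 0.35 rad), for 0.1 s.
2. let go, the full tube leans in the dip of the bin's front edge, 34 to 69 degrees from upright, its foot on the bench (angle between tube_mid's own z axis and vertical between 0.6 and 1.2 rad and contact force between tube and bin above 0.1 N and contact force between tube and table above 0.2 N and x of tube_mouth in the frame of bin between -0.115 and 0.115 m and y of tube_mouth in the frame of bin between -0.085 and 0.085 m and contact force between the fingers and tube below 0.05 N and linear speed of tube below 0.03 m/s), for 0.3 s.
3. gripped below its middle, the tube is raised to level (contact force between the fingers and tube above 1 N and z of the grasp point in the frame of tube_mid below -0.005 m and angle between tube_mid's own z axis and vertical above 1.45 rad), for 0.05 s.
4. all three spacers are in the bin (x of spacer_a_mid in the frame of bin between -0.115 and 0.115 m and y of spacer_a_mid in the frame of bin between -0.086 and 0.086 m and z of spacer_a_mid in the frame of bin between 0.005 and 0.085 m and x of spacer_b_mid in the frame of bin between -0.115 and 0.115 m and y of spacer_b_mid in the frame of bin between -0.086 and 0.086 m and z of spacer_b_mid in the frame of bin between 0.005 and 0.085 m and x of spacer_c_mid in the frame of bin between -0.115 and 0.115 m and y of spacer_c_mid in the frame of bin between -0.086 and 0.086 m and z of spacer_c_mid in the frame of bin between 0.005 and 0.085 m), for 0.1 s.
At the end, for the whole second after the job is handed in: All three spacers lie in the bin (their centres within its walls and less than 85 mm above the bench), and the empty tube rests, let go, leaning 34 to 69 degrees from upright on the bin's front edge with its mouth over the bin and its foot on the bench (all of step 4 and angle between tube_mid's own z axis and vertical between 0.6 and 1.2 rad and contact force between tube and bin above 0.1 N and contact force between tube and table above 0.2 N and x of tube_mouth in the frame of bin between -0.115 and 0.115 m and y of tube_mouth in the frame of bin between -0.085 and 0.085 m and linear speed of tube below 0.03 m/s and angular speed of tube below 0.2 rad/s and x of each of spacer_a_mid, spacer_b_mid, spacer_c_mid in the frame of bin_lip above 0.01 m); the robot touches nothing.
It fails at once if a spacer spilled onto the bench (contact force between any of spacer_a, spacer_b, spacer_c and table above 0.2 N).
It fails at once if the tube poured from above the bin: tipped more than 10 degrees past level with the centre of its mouth more than 150 mm above the bench (angle between tube_mid's own z axis and vertical above 1.75 rad and height (world z) of tube_mouth above 0.15 m).
It fails at once if a bystander moved more than 30 mm (distance of any of short_tube_mid, cleaner, grease_jar, driver, spanner, tape from where it was at the start of the episode above 0.03 m).
It also fails if it takes over 72 s, if anything falls off the work surface, if the arm or the gripper's body presses on something with over 40 N, if the wrist force passes 120 N, or if a joint passes its speed limit or range.

## Robot

A 6-joint arm with a two-finger parallel gripper is mounted at the origin on the work surface. World frame = base frame: x ahead of the robot, y to its left, z up, the work surface at z = 0. Lengths are in m, angles in degrees, forces in N, time in s.
With the tool pointing down it reaches from about 0.35 to 0.875 m from the base axis. Payload 4.2 kg.
Tool frame: the origin (TCP) lies midway between the tips of the shut fingers; the grasp point (between the pads) lies 19 mm behind it; z points along the fingers, y is the direction in which the jaws open and shut (so a half turn about z gives the same grasp; the last joint's range is limited). The gripper opens to 87 mm and grips with 3 to 60 N. Pads are 19 mm wide; open, the fingers measure 117 mm over their backs; the gripper's body (75 mm by 190 mm) begins 51 mm behind the grasp point.
Start: joints at [-55.199, 22.042, 0.453, 0, -68.411, -14.817], TCP at [0.214, -0.587, 0.223] pointing down, gripper open.
Joint ranges: [-179.83, 179.83], [-69.29, 118.12], [-61.27, 80.66], [-181.25, 117.63], [-171.15, -9.14], [-177.46, 177.46]. Speed limits (degrees/s): [159.86, 159.86, 180, 180, 180, 180].

## Interface

Orientations are given as a 3x3 rotation matrix whose columns are the frame's x, y, z axes.
In Python, from station import sense, capture, get_calibration, finish_job, spot_in, spot_point gives the robot as it stands.
- The arm moves only by the shell command python3 -m inch 'ROWS'. ROWS is JSON, a list of rows, each an object with "fingers": the finger opening in cm, from 0 to 8.7; "delta_pos": the shift along the tool's x, y, z in cm, a list of three; "spin": the turn about the tool's z in degrees. In form: [{"fingers": fingers, "delta_pos": [dx, dy, dz], "spin": spin}, ...]. A call has 1 to 20 rows; each row is the pose to reach, as a shift and turn from the pose commanded when the call began, along the tool's axes at that moment; what a row does not reach only later rows make up. A row lasts 1/10 s, in which the tool goes at most 50 mm and 8.59 degrees, less where a joint would pass 70% of its speed; a pose out of reach is approached as far as the arm can. A call with a gripper value outside its range is refused whole. The fingers move at their own pace and stop on an object; the grip force is fixed at half the most. Time passes only in rows, so rows that repeat a pose let the fingers close. It gives the time, the measured TCP pose, the force and the opening at its end, in the units of the state.
- sense(): the state, without advancing time (a new reading comes with each control period).
- capture(name): name is "scene" or "top" or "wrist"; returns the picture (400x640x3 uint8, red, green, blue); there is no depth.
- get_calibration(name): a dict with "K" (3x3 intrinsics, pixels), "T" (4x4, takes a point from camera to world coordinates). Camera axes: x right, y up, looking along -z (the intrinsics and any distortion apply to the point x, -y, -z); pixel columns grow to the right and rows downward; lengths in m; the calibration is good to about 2 mm. The wrist camera is an equidistant fisheye: a pixel r from the principal point sees the ray r / f radians off the axis. A picture is of the moment at which its call begins: read the wrist's pose just before it. get_calibration takes no time and is no camera call; for the wrist camera it gives the pose at the moment of the call.
- finish_job(): hands the job in, once; it reports no verdict.
Trained networks look in the newest picture that a camera, given by its name, has taken for a name from the list of things; names that differ only in an ending like _2 or _b are one class to them, and where a whole thing is asked for, a point or a joint stands for the part that bears it (a point fixed in the world has none). Each returns a list of dicts, best first, with "conf" (0 to 1); they miss things now and then, are a little off and sometimes report something else, mostly with a low value. They report only what shows in the picture. A call takes as long as a camera call.
- spot_in(camera, target): "extent" ([left, top, right, bottom] as shares, 0 to 1, of the picture: columns of its width, rows of its height, round what is visible of it).
- spot_point(camera, target): "location" ([column, row] as shares, 0 to 1, of the picture: columns of its width, rows of its height: a listed point, or the origin of a listed thing).
The state is a dict: "time_s": time; "joints": joint angles; "joint_velocities": joint speeds; "effort": joint torques, N m; "tcp_pos": TCP position; "ee_rot": TCP orientation; "wrist_force": force on the tool from outside, world axes, zero at the start; "moment": the same for the moment, N m; "gripper_width": opening from 0.0 (shut) to 1.0 (fully open).
Only numpy, scipy, OpenCV 4.12 (cv2) and the standard library are available. Lean on these libraries where they do the work, as an engineer would, in place of code of your own. Each camera call takes 0.05 s, during which the arm holds its last target.

## Working session

There is one attempt and no reset: what is moved stays moved. The work goes in short steps, Python scripts to look and compute and a shell command to move; the robot and the scene stay as the last step left them, time stands still between calls to the robot, and variables do not carry over. Pictures are saved under pics/ and viewed, and the job is handed in when it is done.

```bash
mkdir -p pics; ls; cat > h.py <<'E'
import numpy as np,cv2
from station import *
def shot(n,f):
    im=capture(n); cv2.imwrite('pics/'+f,cv2.cvtColor(im,cv2.COLOR_RGB2BGR)); return im
def ray(cam,px,cal=None):
    c=cal or get_calibration(cam);K=np.array(c['K']);T=np.array(c['T'])
    x=(px[0]-K[0,2])/K[0,0];y=(px[1]-K[1,2])/K[1,1]
    if cam=='wrist':
        r=np.hypot(x,y); s=np.sin(r)/r if r>1e-9 else 1; d=np.array([x*s,-y*s,-np.cos(r)])
    else: d=np.array([x,-y,-1.])
    return T[:3,3],T[:3,:3]@(d/np.linalg.norm(d))
def onz(cam,px,z):
    o,d=ray(cam,px); return o+d*(z-o[2])/d[2]
def proj(cam,p):
    c=get_calibration(cam);K=np.array(c['K']);T=np.array(c['T'])
    q=T[:3,:3].T@(np.array(p)-T[:3,3]); x,y=q[0]/-q[2],-q[1]/-q[2]
    return np.array([K[0,0]*x+K[0,2],K[1,1]*y+K[1,2]])
def tri(rs):
    A=np.zeros((3,3));b=np.zeros(3)
    for o,d in rs:
        P=np.eye(3)-np.outer(d,d);A+=P;b+=P@o
    p=np.linalg.solve(A,b); return p,[np.linalg.norm((np.eye(3)-np.outer(d,d))@(p-o)) for o,d in rs]
E
python3 - <<'E'
from h import *
np.set_printoptions(precision=3,suppress=True)
print(sense())
for n in['scene','top','wrist']:
    shot(n,n+'0.png');c=get_calibration(n);print(n,np.array(c['K']),np.array(c['T']),[k for k in c])
for t in['tube_mid','tube_mouth','tube_foot','bin','bin_lip','short_tube_mid','cleaner','grease_jar','driver','spanner','tape']:
    rs=[]
    for n in['scene','top']:
        r=spot_point(n,t)[:2]
        for q in r: print(t,n,round(q['conf'],2),np.array(q['location'])*[640,400])
        if r: rs.append(ray(n,np.array(r[0]['location'])*[640,400]))
    if len(rs)==2: print('   ->',*tri(rs))
print(sense()['time_s'])
E
```

```text
pics
{'time_s': 0.0, 'joints': array([-55.199,  22.09 ,   0.38 ,  -0.029, -68.411, -14.817]), 'joint_velocities': array([ 0.073, -0.03 ,  0.003,  0.   , -0.001, -0.085]), 'effort': array([ -0.   , -39.067,  18.74 ,   4.22 ,   0.011,  -0.   ]), 'tcp_pos': array([ 0.213, -0.587,  0.221]), 'ee_rot': array([[-0.94 , -0.342, -0.001],
       [-0.342,  0.94 ,  0.002],
       [ 0.   ,  0.002, -1.   ]]), 'wrist_force': array([ 1.13 , -0.274,  0.581]), 'moment': array([0.009, 0.036, 0.021]), 'gripper_width': 0.9995522190845539}
scene [[386.03    0.    324.188]
 [  0.    386.03  200.064]
 [  0.      0.      1.   ]] [[-0.677 -0.443  0.587  1.309]
 [ 0.736 -0.42   0.532  0.642]
 [ 0.011  0.792  0.61   0.913]
 [ 0.     0.     0.     1.   ]] ['K', 'T']
top [[470.72    0.    321.667]
 [  0.    470.72  197.225]
 [  0.      0.      1.   ]] [[ 0.021  0.989 -0.145  0.377]
 [-1.     0.019 -0.018 -0.04 ]
 [-0.015  0.145  0.989  1.602]
 [ 0.     0.     0.     1.   ]] ['K', 'T']
wrist [[309.707   0.    316.793]
 [  0.    309.707 200.742]
 [  0.      0.      1.   ]] [[-0.341 -0.911 -0.233  0.151]
 [ 0.94  -0
[... 1413 characters left out ...]
ease_jar top 0.63 [209.216 201.4  ]
grease_jar top 0.33 [342.4 168.4]
   -> [ 0.589  0.379 -0.004] [np.float64(0.0007655576352298639), np.float64(0.0007655576352298618)]
driver scene 0.46 [265.984 175.68 ]
driver top 0.76 [448.32 241.52]
   -> [ 0.47  -0.445 -0.003] [np.float64(0.004151048296676355), np.float64(0.004151048296676434)]
spanner scene 0.5 [244.928 217.   ]
spanner top 0.49 [405.184 170.   ]
   -> [ 0.708 -0.294  0.004] [np.float64(0.002953568934948261), np.float64(0.0029535689349483715)]
tape scene 0.96 [390.08 316.2 ]
tape scene 0.6 [266.112 178.48 ]
tape top 0.82 [221.824 168.   ]
   -> [0.703 0.34  0.01 ] [np.float64(0.00339237336744798), np.float64(0.00339237336744792)]
1.25
```

View pics/scene0.png

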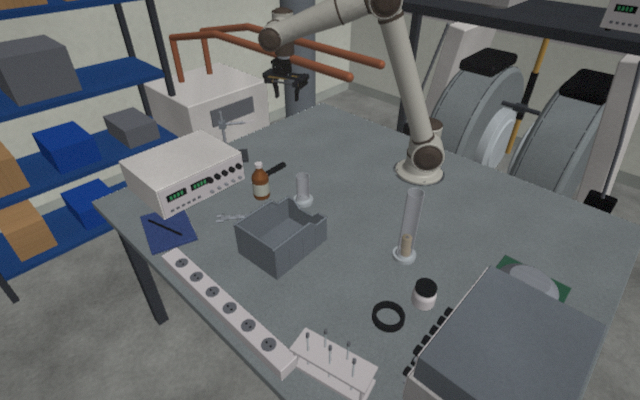

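View pics/top0.png

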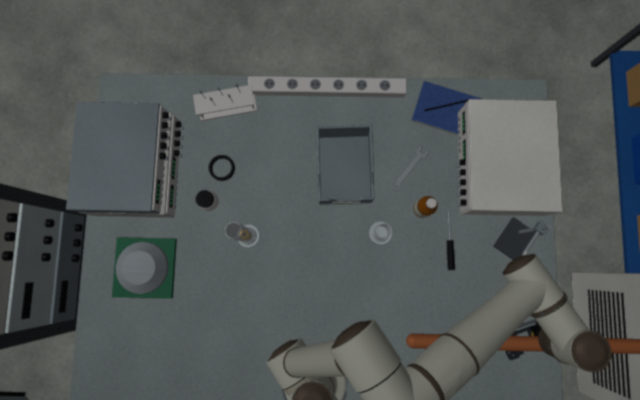

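View pics/wrist0.png

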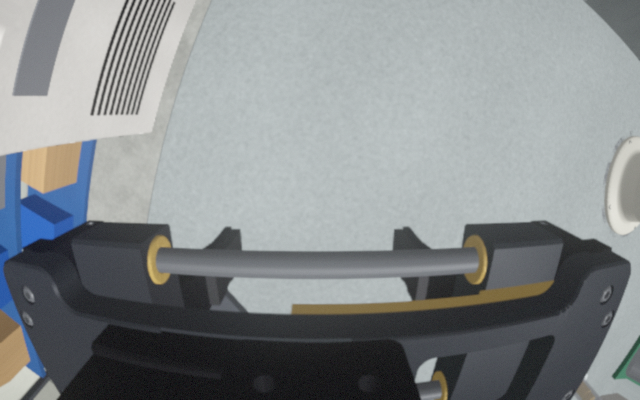

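```bash
python3 - <<'E'
import cv2
a=cv2.imread('pics/top0.png');cv2.imwrite('pics/z1.png',cv2.resize(a[110:260,210:410],None,fx=4,fy=4,interpolation=cv2.INTER_CUBIC))
a=cv2.imread('pics/scene0.png');cv2.imwrite('pics/z2.png',cv2.resize(a[150:290,220:420],None,fx=4,fy=4,interpolation=cv2.INTER_CUBIC))
E
```

```text
(no output)
```

View pics/z1.png

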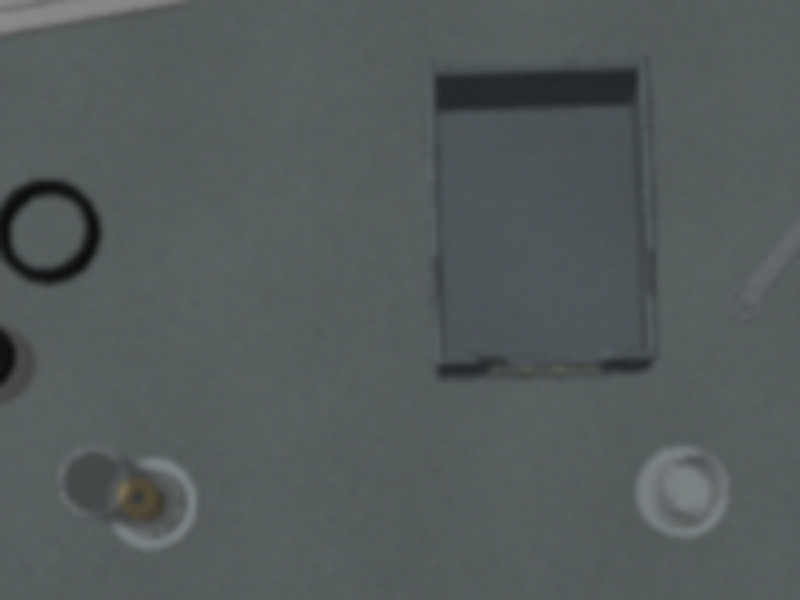

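View pics/z2.png

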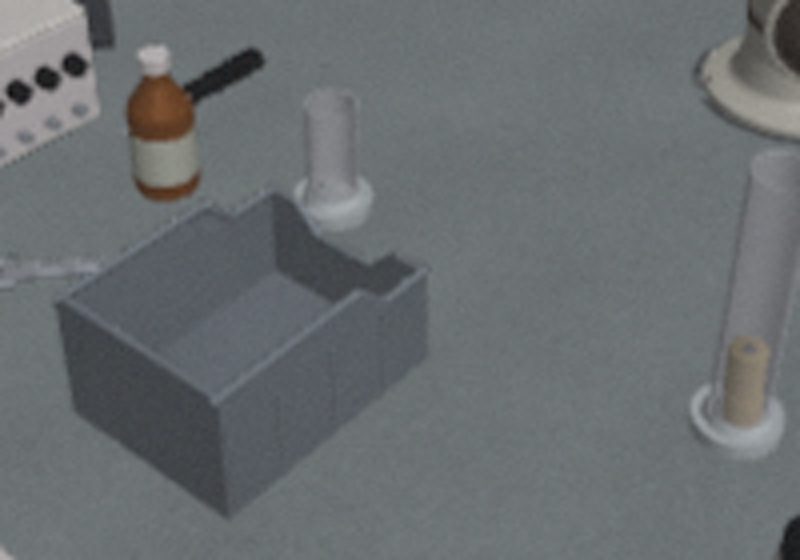

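```bash
python3 - <<'E'
from h import *
np.set_printoptions(precision=4,suppress=True)
t=lambda x,y:(210+x/4,110+y/4); s=lambda x,y:(220+x/4,150+y/4)
for n,cam,p,z in [('foot','top',t(151,503),.014),('foot','scene',s(738,420),.007),('mouth','top',t(93,483),.26),('short foot','top',t(682,491),.014),('short foot','scene',s(334,200),.010),
 ('FL','top',t(439,372),.1),('FR','top',t(652,366),.1),('BL','top',t(434,66),.125),('BR','top',t(649,60),.125),
 ('BL','scene',s(218,402),.125),('BR','scene',s(60,302),.125),('FL','scene',s(427,270),.1),('FR','scene',s(274,193),.1),
 ('BLbot','scene',s(230,517),0),('BRbot','scene',s(77,411),0),('FLbot','scene',s(427,353),0)]:
    print(n,cam,onz(cam,p,z)[:2])
E
```

```text
foot top [0.4725 0.2365]
foot scene [0.4727 0.2408]
mouth top [0.471  0.2359]
short foot top [ 0.4915 -0.2109]
short foot scene [ 0.4939 -0.2031]
FL top [ 0.5772 -0.0062]
FR top [ 0.5853 -0.1773]
BL top [0.824  0.0027]
BR top [ 0.8318 -0.1713]
BL scene [0.8217 0.0119]
BR scene [ 0.833  -0.1572]
FL scene [0.5892 0.0024]
FR scene [ 0.6039 -0.1636]
BLbot scene [0.8201 0.0111]
BRbot scene [ 0.8304 -0.1644]
FLbot scene [ 0.5823 -0.0019]
```

```bash
cat >> h.py <<'E'
def delta(target,yaw=None,pr=True):
    s=sense();R=np.array(s['ee_rot']);d=R.T@(np.array(target)-s['tcp_pos'])*100
    y=np.degrees(np.arctan2(R[1,0],R[0,0]))
    sp=None if yaw is None else -((yaw-y+180)%360-180)
    if pr: print('delta cm',np.round(d,2),'dist',round(np.linalg.norm(d),1),'spin',sp,'yaw now',round(y,1),'t',s['time_s'])
    return d,sp
E
python3 -c "
from h import *
delta([.42,-.10,.36],175)"
```

```text
delta cm [-36.05  38.75 -13.74] dist 54.7 spin 24.982251570231483 yaw now -160.0 t 1.25
```

```bash
python3 -m inch '[{"fingers":8.7,"delta_pos":[0,0,-5],"spin":0},{"fingers":8.7,"delta_pos":[-4,4,-9],"spin":8},{"fingers":8.7,"delta_pos":[-8,8,-13.7],"spin":16},{"fingers":8.7,"delta_pos":[-36,38.8,-13.7],"spin":25},{"fingers":8.7,"delta_pos":[-36,38.8,-13.7],"spin":25},{"fingers":8.7,"delta_pos":[-36,38.8,-13.7],"spin":25},{"fingers":8.7,"delta_pos":[-36,38.8,-13.7],"spin":25},{"fingers":8.7,"delta_pos":[-36,38.8,-13.7],"spin":25},{"fingers":8.7,"delta_pos":[-36,38.8,-13.7],"spin":25},{"fingers":8.7,"delta_pos":[-36,38.8,-13.7],"spin":25},{"fingers":8.7,"delta_pos":[-36,38.8,-13.7],"spin":25},{"fingers":8.7,"delta_pos":[-36,38.8,-13.7],"spin":25},{"fingers":8.7,"delta_pos":[-36,38.8,-13.7],"spin":25},{"fingers":8.7,"delta_pos":[-36,38.8,-13.7],"spin":25},{"fingers":8.7,"delta_pos":[-36,38.8,-13.7],"spin":25},{"fingers":8.7,"delta_pos":[-36,38.8,-13.7],"spin":25},{"fingers":8.7,"delta_pos":[-36,38.8,-13.7],"spin":25}]'
python3 - <<'E'
from h import *
np.set_printoptions(precision=4,suppress=True)
print(sense()['joints'])
delta([.42,-.10,.36],175)
shot('wrist','w1.png')
for t in ['bin_lip','bin','short_tube_mid']:
    for q in spot_point('wrist',t)[:2]:
        p=np.array(q['location'])*[640,400]; print(t,q['conf'],p,onz('wrist',p,{'bin_lip':.075,'bin':.004,'short_tube_mid':.06}[t]))
delta([.47,.237,.30],175)
E
```

```text
time_s: 2.95
tcp_pos: [0.4189, -0.1008, 0.3596]
ee_rot: [[-0.996, 0.09, -0.0], [0.09, 0.996, -0.0], [0.0, -0.0, -1.0]]
wrist_force: [1.1, -0.9, -0.2]
gripper_width: 0.996
[   8.2407   -1.7747   -9.8454    0.0023  -81.9319 -103.3943]
delta cm [-0.1   0.09 -0.04] dist 0.1 spin -0.15329884501809943 yaw now 174.8 t 2.95
bin_lip 0.78 [330.112 279.68 ] [ 0.6018 -0.0951  0.075 ]
bin 0.56 [337.792 311.6  ] [ 0.7172 -0.085   0.004 ]
short_tube_mid 0.86 [253.696 218.32 ] [ 0.4909 -0.207   0.06  ]
short_tube_mid 0.73 [148.416 210.   ] [ 0.4616 -0.3958  0.06  ]
delta cm [-2.07 34.04  5.96] dist 34.6 spin -0.09071895176580824 yaw now 174.9 t 3.15
```

View pics/w1.png

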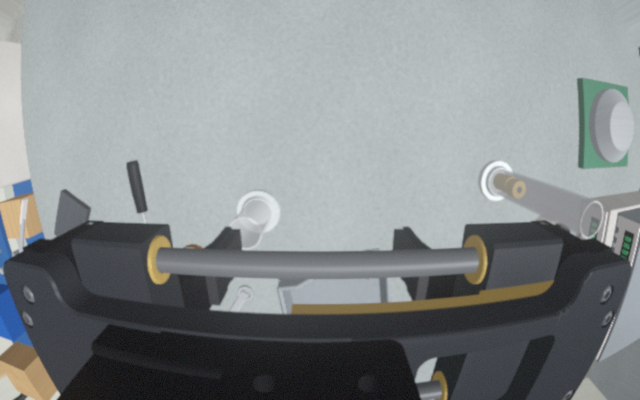

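```bash
python3 - <<'E'
from h import *
np.set_printoptions(precision=4,suppress=True)
print(onz('wrist',(259,211),.014),onz('wrist',(496,181),.014),onz('wrist',(592,218),.26))
delta([.69,-.06,.36],175)
E
python3 -m inch '[{"fingers":8.7,"delta_pos":[-26.6,6.5,0],"spin":0},{"fingers":8.7,"delta_pos":[-26.6,6.5,0],"spin":0},{"fingers":8.7,"delta_pos":[-26.6,6.5,0],"spin":0},{"fingers":8.7,"delta_pos":[-26.6,6.5,0],"spin":0},{"fingers":8.7,"delta_pos":[-26.6,6.5,0],"spin":0},{"fingers":8.7,"delta_pos":[-26.6,6.5,0],"spin":0},{"fingers":8.7,"delta_pos":[-26.6,6.5,0],"spin":0},{"fingers":8.7,"delta_pos":[-26.6,6.5,0],"spin":0},{"fingers":8.7,"delta_pos":[-26.6,6.5,0],"spin":0}]'
python3 - <<'E'
from h import *
np.set_printoptions(precision=4,suppress=True)
im=shot('wrist','w2.png')
for t in ['bin_lip','short_tube_mid','tube_foot']:
    for q in spot_point('wrist',t)[:2]:
        p=np.array(q['location'])*[640,400]; print(t,q['conf'],p,onz('wrist',p,{'bin_lip':.075,'tube_foot':.0,'short_tube_mid':.06}[t]))
import cv2
a=cv2.imread('pics/w2.png')[90:270,150:500];cv2.imwrite('pics/w2z.png',cv2.resize(a,None,fx=2.2,fy=2.2))
E
```

```text
[ 0.4923 -0.2069  0.014 ] [0.4751 0.2331 0.014 ] [0.4725 0.2366 0.26  ]
delta cm [-26.62   6.41  -0.04] dist 27.4 spin -0.09071895176580824 yaw now 174.9 t 3.15
time_s: 4.05
tcp_pos: [0.6893, -0.0586, 0.3603]
ee_rot: [[-0.996, 0.088, 0.001], [0.088, 0.996, -0.0], [-0.001, -0.0, -1.0]]
wrist_force: [-0.7, 0.1, 0.7]
gripper_width: 1.0
bin_lip 0.79 [285.376 105.6  ] [ 0.5941 -0.0949  0.075 ]
short_tube_mid 0.78 [206.72  53.12] [ 0.4931 -0.2109  0.06  ]
short_tube_mid 0.18 [503.104  20.32 ] [0.4536 0.2821 0.06  ]
tube_foot 0.64 [467.584  35.48 ] [0.4723 0.2371 0.    ]
```

View pics/w2z.png

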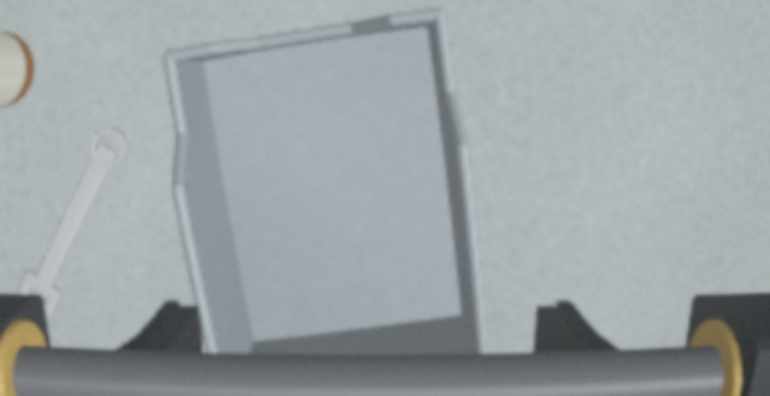

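```bash
python3 - <<'E'
from h import *
np.set_printoptions(precision=4,suppress=True)
f=lambda x,y:(150+x/2.2,90+y/2.2)
a=onz('wrist',f(168,52),.1);b=onz('wrist',f(441,12),.1)
print(a,b,(a+b)/2,np.linalg.norm(a-b),np.degrees(np.arctan2(-(b-a)[0],(b-a)[1])))
for p in [(282,36),(355,27)]: print(onz('wrist',f(*p),.075))
delta([.473,.236,.32],175)
E
```

```text
[ 0.5965 -0.1757  0.1   ] [ 0.5896 -0.0036  0.1   ] [ 0.5931 -0.0897  0.1   ] 0.1722593055809901 2.268083940192053
[ 0.5942 -0.1052  0.075 ]
[ 0.5932 -0.0573  0.075 ]
delta cm [24.12 27.43  4.06] dist 36.8 spin -0.025861598628125648 yaw now 175.0 t 4.25
```

```bash
python3 -m inch '[{"fingers":8.7,"delta_pos":[24.1,27.4,4],"spin":2},{"fingers":8.7,"delta_pos":[24.1,27.4,4],"spin":2},{"fingers":8.7,"delta_pos":[24.1,27.4,4],"spin":2},{"fingers":8.7,"delta_pos":[24.1,27.4,4],"spin":2},{"fingers":8.7,"delta_pos":[24.1,27.4,4],"spin":2},{"fingers":8.7,"delta_pos":[24.1,27.4,4],"spin":2},{"fingers":8.7,"delta_pos":[24.1,27.4,4],"spin":2},{"fingers":8.7,"delta_pos":[24.1,27.4,4],"spin":2},{"fingers":8.7,"delta_pos":[24.1,27.4,4],"spin":2},{"fingers":8.7,"delta_pos":[24.1,27.4,4],"spin":2},{"fingers":8.7,"delta_pos":[24.1,27.4,4],"spin":2}]'
python3 - <<'E'
from h import *
np.set_printoptions(precision=4,suppress=True)
im=shot('wrist','w3.png')
for t,z in [('tube_mouth',.26),('tube_foot',0)]:
    for q in spot_point('wrist',t)[:2]:
        p=np.array(q['location'])*[640,400]; print(t,q['conf'],p,onz('wrist',p,z))
delta([.473,.236,.209],173)
E
```

```text
time_s: 5.35
tcp_pos: [0.4743, 0.2351, 0.32]
ee_rot: [[-0.992, 0.123, 0.001], [0.123, 0.992, 0.0], [-0.001, 0.001, -1.0]]
wrist_force: [1.2, -0.2, 0.0]
gripper_width: 1.005
tube_foot 0.68 [317.184 162.32 ] [0.47   0.2365 0.    ]
delta cm [ 0.16  0.08 11.06] dist 11.1 spin -0.11555933165496413 yaw now 172.9 t 5.5
```

View pics/w3.png

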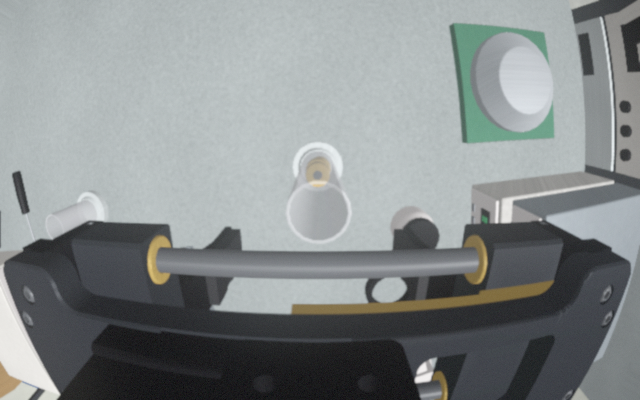

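```bash
python3 -c "
from h import *
print(onz('wrist',(318.5,210),.26),onz('wrist',(317.5,164),.014))"
python3 -m inch '[{"fingers":8.7,"delta_pos":[0.2,0.1,3],"spin":0},{"fingers":8.7,"delta_pos":[0.2,0.1,6],"spin":0},{"fingers":8.7,"delta_pos":[0.2,0.1,9],"spin":0},{"fingers":8.7,"delta_pos":[0.2,0.1,11.1],"spin":0},{"fingers":8.7,"delta_pos":[0.2,0.1,11.1],"spin":0},{"fingers":8.7,"delta_pos":[0.2,0.1,11.1],"spin":0},{"fingers":4,"delta_pos":[0.2,0.1,11.1],"spin":0},{"fingers":4,"delta_pos":[0.2,0.1,11.1],"spin":0},{"fingers":4,"delta_pos":[0.2,0.1,11.1],"spin":0},{"fingers":4,"delta_pos":[0.2,0.1,11.1],"spin":0},{"fingers":4,"delta_pos":[0.2,0.1,11.1],"spin":0},{"fingers":4,"delta_pos":[0.2,0.1,11.1],"spin":0},{"fingers":4,"delta_pos":[0.2,0.1,11.1],"spin":0}]'
python3 - <<'E'
from h import *
shot('scene','s4.png')
delta([.460,-.0645,.239],173)
E
```

```text
[0.47234355 0.23683145 0.26      ] [0.47079264 0.23685788 0.014     ]
time_s: 6.8
tcp_pos: [0.472, 0.2369, 0.2087]
ee_rot: [[-0.993, 0.122, 0.0], [0.122, 0.993, -0.0], [-0.0, -0.0, -1.0]]
wrist_force: [-0.7, -1.2, 1.6]
gripper_width: 0.573
delta cm [ -2.49 -30.06  -3.02] dist 30.3 spin -0.0076598684429143304 yaw now 173.0 t 6.85
```

View pics/s4.png

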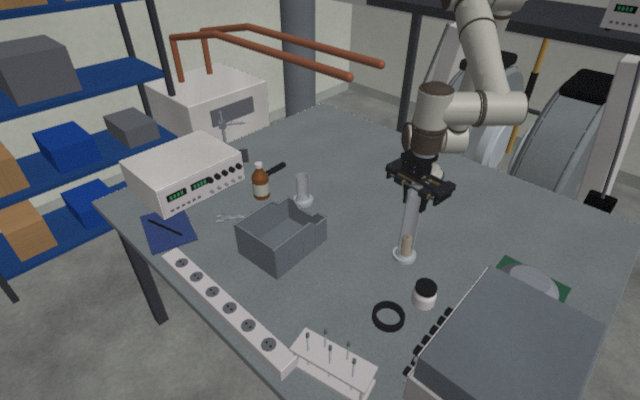

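```bash
python3 -m inch '[{"fingers":4,"delta_pos":[0,0,-1],"spin":0},{"fingers":4,"delta_pos":[0,0,-2],"spin":0},{"fingers":4,"delta_pos":[0,0,-3],"spin":0},{"fingers":4,"delta_pos":[-0.1,-1.5,-3],"spin":0},{"fingers":4,"delta_pos":[-0.3,-4,-3],"spin":0},{"fingers":4,"delta_pos":[-0.6,-7,-3],"spin":0},{"fingers":4,"delta_pos":[-0.8,-10,-3],"spin":0},{"fingers":4,"delta_pos":[-1.1,-13,-3],"spin":0},{"fingers":4,"delta_pos":[-1.3,-16,-3],"spin":0},{"fingers":4,"delta_pos":[-1.6,-19,-3],"spin":0},{"fingers":4,"delta_pos":[-1.8,-22,-3],"spin":0},{"fingers":4,"delta_pos":[-2.1,-25,-3],"spin":0},{"fingers":4,"delta_pos":[-2.3,-27.5,-3],"spin":0},{"fingers":4,"delta_pos":[-2.4,-29,-3],"spin":0},{"fingers":4,"delta_pos":[-2.5,-30,-3],"spin":0},{"fingers":4,"delta_pos":[-2.5,-30,-3],"spin":0},{"fingers":4,"delta_pos":[-2.5,-30,-3],"spin":0},{"fingers":4,"delta_pos":[-2.5,-30,-3],"spin":0}]'
python3 - <<'E'
from h import *
import cv2
np.set_printoptions(precision=4,suppress=True)
im=shot('wrist','w5.png');shot('scene','s5.png')
a=cv2.imread('pics/s5.png')[110:290,220:440];cv2.imwrite('pics/s5z.png',cv2.resize(a,None,fx=3,fy=3))
for c,t,z in [('wrist','tube_foot',.03),('scene','tube_foot',.03),('scene','tube_mid',.16),('wrist','bin_lip',.075),('scene','bin_lip',.075)]:
    for q in spot_point(c,t)[:2]:
        p=np.array(q['location'])*[640,400]; print(c,t,q['conf'],p,onz(c,p,z))
delta([.460,-.0645,.209],173)
E
```

```text
time_s: 8.65
tcp_pos: [0.4602, -0.0631, 0.2385]
ee_rot: [[-0.993, 0.121, 0.0], [0.121, 0.993, 0.0], [-0.0, 0.0, -1.0]]
wrist_force: [-0.6, 0.1, -6.9]
gripper_width: 0.566
wrist tube_foot 0.78 [315.008 175.92 ] [ 0.4578 -0.0647  0.03  ]
scene tube_foot 0.81 [335.808 206.   ] [ 0.4559 -0.0725  0.03  ]
scene tube_foot 0.48 [360.896 216.4  ] [0.4392 0.0317 0.03  ]
scene tube_mid 0.66 [339.52 180.2 ] [ 0.4658 -0.0519  0.16  ]
scene bin_lip 0.89 [305.728 210.32 ] [ 0.5885 -0.0955  0.075 ]
scene bin_lip 0.73 [261.824 194.32 ] [ 0.6324 -0.2755  0.075 ]
delta cm [ 0.01 -0.11  2.95] dist 3.0 spin 0.016067135097159735 yaw now 173.0 t 9.0
```

View pics/s5z.png

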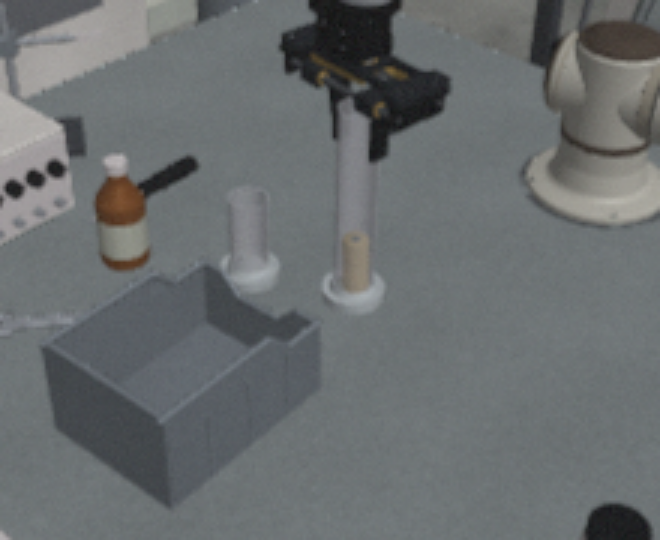

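View pics/w5.png

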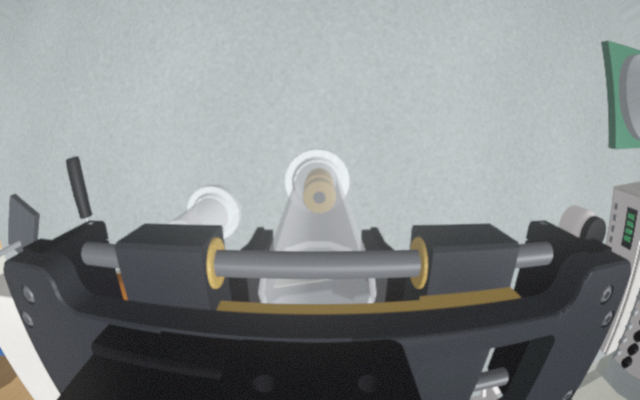

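```bash
python3 -m inch '[{"fingers":4,"delta_pos":[0,-0.1,1],"spin":0},{"fingers":4,"delta_pos":[0,-0.1,2],"spin":0},{"fingers":4,"delta_pos":[0,-0.1,2.7],"spin":0},{"fingers":4,"delta_pos":[0,-0.1,3.0],"spin":0},{"fingers":4,"delta_pos":[0,-0.1,3.0],"spin":0},{"fingers":4,"delta_pos":[0,-0.1,3.0],"spin":0}]'
python3 -m inch '[{"fingers":4,"delta_pos":[-0.7,0,-0.1],"spin":0},{"fingers":4,"delta_pos":[-1.7,0,-0.2],"spin":0},{"fingers":4,"delta_pos":[-2.8,0,-0.25],"spin":0},{"fingers":4,"delta_pos":[-4.0,0,-0.3],"spin":0},{"fingers":4,"delta_pos":[-5.2,0,-0.25],"spin":0},{"fingers":4,"delta_pos":[-6.4,0,-0.15],"spin":0},{"fingers":4,"delta_pos":[-7.5,0,0],"spin":0},{"fingers":4,"delta_pos":[-8.0,0,0.1],"spin":0},{"fingers":4,"delta_pos":[-8.0,0,0.1],"spin":0}]'
python3 - <<'E'
from h import *
import cv2
shot('scene','s6.png')
a=cv2.imread('pics/s6.png')[110:290,220:440];cv2.imwrite('pics/s6z.png',cv2.resize(a,None,fx=3,fy=3))
E
```

```text
time_s: 9.6
tcp_pos: [0.4604, -0.0649, 0.2088]
ee_rot: [[-0.993, 0.122, 0.001], [0.122, 0.993, -0.0], [-0.001, -0.0, -1.0]]
wrist_force: [-0.1, -1.1, -3.9]
gripper_width: 0.566
time_s: 10.5
tcp_pos: [0.5418, -0.0747, 0.2099]
ee_rot: [[-0.993, 0.121, 0.004], [0.121, 0.993, -0.001], [-0.004, -0.0, -1.0]]
wrist_force: [-2.3, 1.3, 4.6]
gripper_width: 0.566
```

View pics/s6z.png

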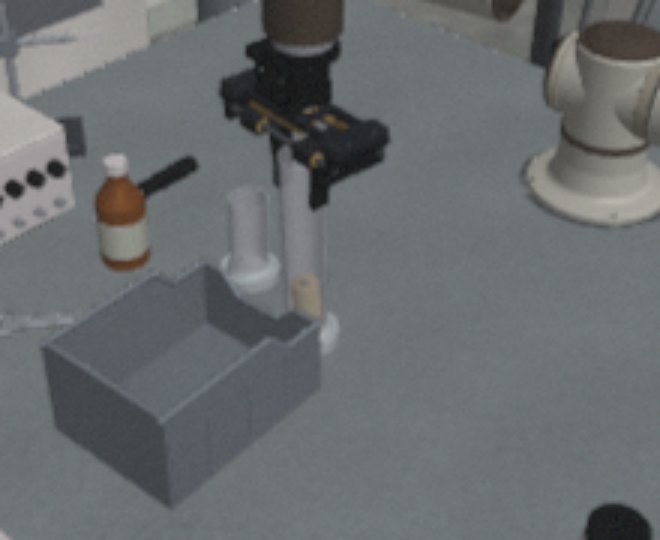

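```bash
python3 - <<'E'
from h import *
import cv2
np.set_printoptions(precision=4,suppress=True)
im=shot('wrist','w7.png')
for c,t,z in [('wrist','tube_foot',.0),('scene','tube_foot',.0),('scene','tube_mid',.13),('wrist','spacer_c_mid',.07)]:
    for q in spot_point(c,t)[:1]:
        p=np.array(q['location'])*[640,400]; print(c,t,q['conf'],p,onz(c,p,z))
print(sense()['wrist_force'],sense()['moment'])
E
```

```text
wrist tube_foot 0.7 [316.992 170.4  ] [ 0.5336 -0.0731  0.    ]
scene tube_foot 0.9 [320.768 220.52 ] [ 0.5281 -0.0806  0.    ]
scene tube_mid 0.56 [323.904 193.32 ] [ 0.5283 -0.0668  0.13  ]
[-1.5956 -0.1391  4.0676] [ 0.1714  0.0724 -0.0214]
```

View pics/w7.png

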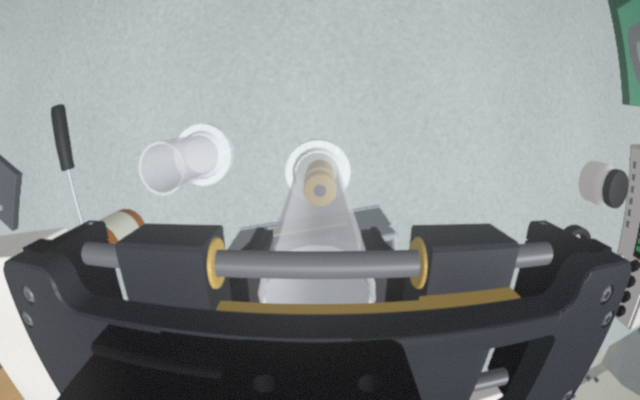

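```bash
python3 -m inch '[{"fingers":4,"delta_pos":[-1,0,-0.2],"spin":0},{"fingers":4,"delta_pos":[-2,0,-0.3],"spin":0},{"fingers":4,"delta_pos":[-3,0,-0.3],"spin":0},{"fingers":4,"delta_pos":[-4,0,-0.3],"spin":0},{"fingers":4,"delta_pos":[-4.6,0,-0.3],"spin":0},{"fingers":4,"delta_pos":[-5.1,0,-0.3],"spin":0},{"fingers":4,"delta_pos":[-5.8,0,-0.2],"spin":0},{"fingers":4,"delta_pos":[-6.5,0,-0.1],"spin":0},{"fingers":4,"delta_pos":[-7.2,0,0],"spin":0},{"fingers":4,"delta_pos":[-7.6,0,0.1],"spin":0},{"fingers":4,"delta_pos":[-7.6,0,0.1],"spin":0}]'
python3 - <<'E'
from h import *
import cv2
np.set_printoptions(precision=4,suppress=True)
print(sense()['moment'])
im=shot('wrist','w8.png');shot('scene','s8.png')
a=cv2.imread('pics/s8.png')[110:290,220:440];b=cv2.imread('pics/w8.png')
cv2.imwrite('pics/s8z.png',np.hstack([cv2.resize(a,(400,328)),cv2.resize(b,(400,328))]))
E
```

```text
time_s: 11.9
tcp_pos: [0.6157, -0.084, 0.2063]
ee_rot: [[-0.992, 0.122, 0.001], [0.122, 0.993, -0.0], [-0.001, -0.0, -1.0]]
wrist_force: [-1.1, 1.8, 2.3]
gripper_width: 0.564
[ 0.7907  0.1543 -0.0989]
```

View pics/s8z.png

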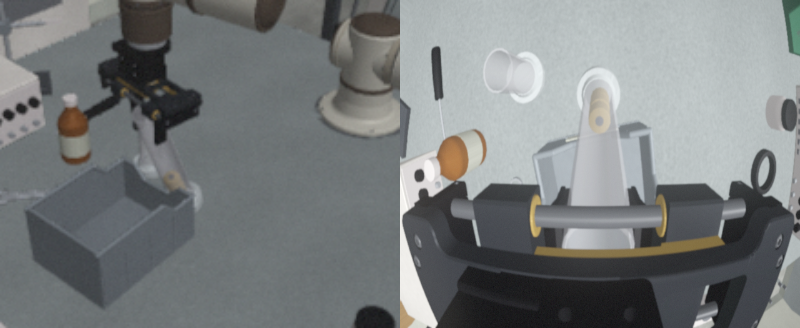

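```bash
python3 -m inch '[{"fingers":4,"delta_pos":[-0.7,0,0.2],"spin":0},{"fingers":4,"delta_pos":[-1.4,0,0.4],"spin":0},{"fingers":4,"delta_pos":[-2.1,0,0.6],"spin":0},{"fingers":4,"delta_pos":[-2.8,0,0.9],"spin":0},{"fingers":4,"delta_pos":[-3.4,0,1.3],"spin":0},{"fingers":4,"delta_pos":[-4.1,0,1.9],"spin":0},{"fingers":4,"delta_pos":[-4.8,0,2.6],"spin":0},{"fingers":4,"delta_pos":[-5.2,0,3.3],"spin":0},{"fingers":4,"delta_pos":[-5.5,0,4.0],"spin":0},{"fingers":4,"delta_pos":[-5.7,0,4.7],"spin":0},{"fingers":4,"delta_pos":[-5.7,0,4.7],"spin":0}]'
python3 - <<'E'
from h import *
import cv2
np.set_printoptions(precision=4,suppress=True)
print(sense()['moment'])
im=shot('wrist','w9.png');shot('scene','s9.png')
a=cv2.imread('pics/s9.png')[110:290,220:440];b=cv2.imread('pics/w9.png')
cv2.imwrite('pics/s9z.png',np.hstack([cv2.resize(a,(400,328)),cv2.resize(b,(400,328))]))
E
```

```text
time_s: 13.1
tcp_pos: [0.6748, -0.0912, 0.1601]
ee_rot: [[-0.993, 0.122, 0.007], [0.122, 0.993, -0.001], [-0.007, -0.0, -1.0]]
wrist_force: [2.5, 0.1, 3.8]
gripper_width: 0.561
[-0.115  -0.4451 -0.0033]
```

View pics/s9z.png

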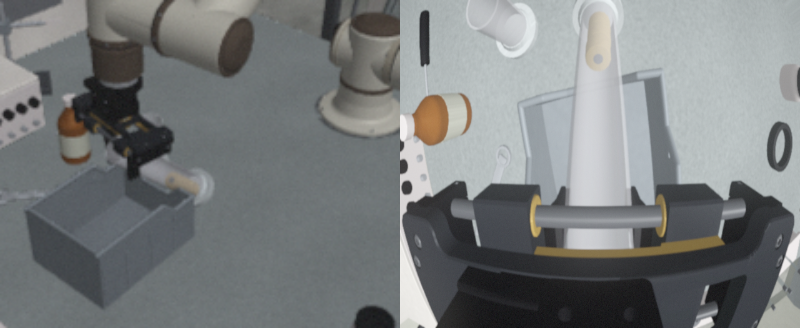

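```bash
python3 -m inch '[{"fingers":4,"delta_pos":[0,0,0.5],"spin":0},{"fingers":4,"delta_pos":[0,0,1.0],"spin":0},{"fingers":4,"delta_pos":[0.1,0,1.5],"spin":0},{"fingers":4,"delta_pos":[0.2,0,2.0],"spin":0},{"fingers":4,"delta_pos":[0.2,0,2.1],"spin":0},{"fingers":4,"delta_pos":[0.2,0,2.1],"spin":0}]'
python3 - <<'E'
from h import *
import cv2
np.set_printoptions(precision=4,suppress=True)
print(sense()['moment'])
im=shot('wrist','w10.png');shot('scene','s10.png')
for c,t,z in [('wrist','tube_foot',.032),('scene','tube_foot',.032),('scene','tube_mid',.1),('wrist','tube_mid',.1),('wrist','bin_lip',.075)]:
    for q in spot_point(c,t)[:1]:
        p=np.array(q['location'])*[640,400]; print(c,t,q['conf'],p,onz(c,p,z))
a=cv2.imread('pics/s10.png')[110:290,220:440];b=cv2.imread('pics/w10.png')
cv2.imwrite('pics/s10z.png',np.hstack([cv2.resize(a,(400,328)),cv2.resize(b,(400,328))]))
E
```

```text
time_s: 13.8
tcp_pos: [0.6693, -0.0904, 0.138]
ee_rot: [[-0.992, 0.122, -0.001], [0.122, 0.992, 0.0], [0.001, 0.0, -1.0]]
wrist_force: [2.9, -0.3, 2.7]
gripper_width: 0.554
[-0.04   -0.554  -0.0631]
scene tube_foot 0.97 [330.624 206.32 ] [ 0.4723 -0.0835  0.032 ]
scene tube_mid 0.8 [308.288 205.12 ] [ 0.5842 -0.0869  0.1   ]
wrist tube_mid 0.71 [315.52  86.6 ] [ 0.5796 -0.0798  0.1   ]
```

View pics/s10z.png

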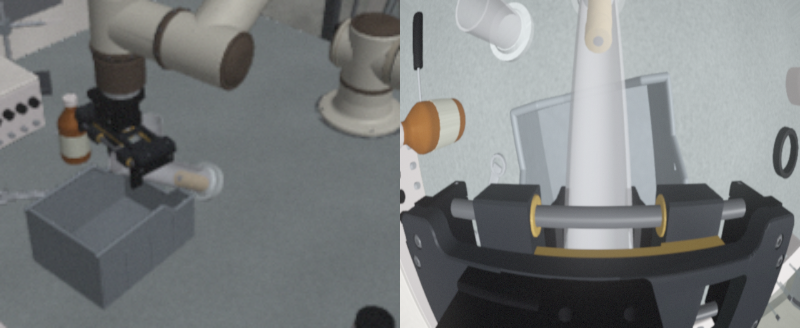

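```bash
python3 -m inch '[{"fingers":5.5,"delta_pos":[0,0,0],"spin":0},{"fingers":6.5,"delta_pos":[0,0,0],"spin":0},{"fingers":8.7,"delta_pos":[0,0,0],"spin":0},{"fingers":8.7,"delta_pos":[0,0,0],"spin":0},{"fingers":8.7,"delta_pos":[0,0,0],"spin":0},{"fingers":8.7,"delta_pos":[0,0,0],"spin":0},{"fingers":8.7,"delta_pos":[0,0,0],"spin":0},{"fingers":8.7,"delta_pos":[0,0,-2],"spin":0},{"fingers":8.7,"delta_pos":[0,0,-5],"spin":0},{"fingers":8.7,"delta_pos":[0,0,-9],"spin":0},{"fingers":8.7,"delta_pos":[0,0,-13],"spin":0},{"fingers":8.7,"delta_pos":[0,0,-13],"spin":0},{"fingers":8.7,"delta_pos":[0,0,-13],"spin":0}]'
python3 - <<'E'
from h import *
import cv2
np.set_printoptions(precision=4,suppress=True)
im=shot('wrist','w11.png');shot('scene','s11.png');shot('top','t11.png')
for t in ['tube_foot','tube_mid','tube_mouth']:
    rs=[]
    for c in ['wrist','scene','top']:
        for q in spot_point(c,t)[:1]:
            p=np.array(q['location'])*[640,400]; print(c,t,round(q['conf'],2),p,onz(c,p,{'tube_foot':.032,'tube_mid':.102,'tube_mouth':.173}[t])); rs.append(ray(c,p))
    if len(rs)>1: print(' ->',*tri(rs))
a=cv2.imread('pics/s11.png')[110:290,220:440];b=cv2.imread('pics/w11.png')
cv2.imwrite('pics/s11z.png',np.hstack([cv2.resize(a,(400,328)),cv2.resize(b,(400,328))]))
E
```

```text
time_s: 15.45
tcp_pos: [0.6697, -0.0903, 0.2699]
ee_rot: [[-0.992, 0.122, 0.003], [0.122, 0.993, 0.001], [-0.003, 0.001, -1.0]]
wrist_force: [0.0, -0.8, -0.0]
gripper_width: 0.999
wrist tube_foot 0.6 [316.224  28.48 ] [ 0.478  -0.0673  0.032 ]
scene tube_foot 0.96 [331.072 207.28 ] [ 0.4754 -0.0785  0.032 ]
top tube_foot 0.56 [339.712 233.88 ] [ 0.4837 -0.0734  0.032 ]
 -> [ 0.4827 -0.0707  0.0416] [np.float64(0.0034430550747622675), np.float64(0.001428164326677797), np.float64(0.002548623206819074)]
wrist tube_mid 0.7 [317.12 108.28] [ 0.5877 -0.0798  0.102 ]
scene tube_mid 0.63 [307.52 207.52] [ 0.597  -0.0779  0.102 ]
top tube_mid 0.88 [341.632 201.52 ] [ 0.583  -0.0765  0.102 ]
 -> [ 0.5874 -0.0802  0.0944] [np.float64(0.0004291712827831718), np.float64(0.005215426196363845), np.float64(0.0048466912655069794)]
wrist tube_mouth 0.69 [316.928 230.8  ] [ 0.6963 -0.0934  0.173 ]
top tube_mouth 0.71 [348.288 164.32 ] [ 0.6899 -0.0936  0.173 ]
 -> [ 0.68   -0.0917  0.2181] [np.float64(0.00022667381078174826), np.float64(0.0002266738107817787)]
```

View pics/s11z.png

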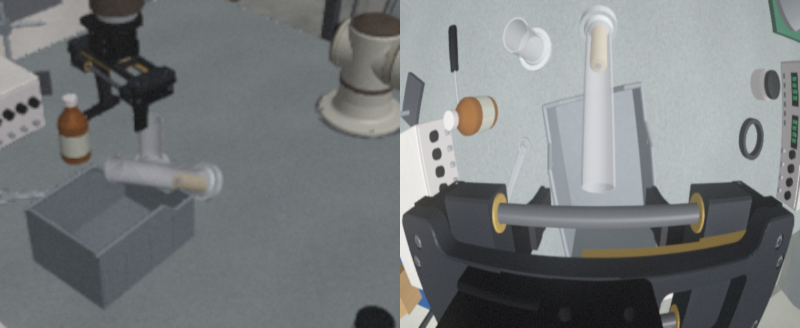

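```bash
python3 -m inch '[{"fingers":8.7,"delta_pos":[5,0,0],"spin":0},{"fingers":8.7,"delta_pos":[10,0,0],"spin":0},{"fingers":8.7,"delta_pos":[14,0,0],"spin":0},{"fingers":8.7,"delta_pos":[16,0,0],"spin":0},{"fingers":8.7,"delta_pos":[16,0,3],"spin":0},{"fingers":8.7,"delta_pos":[16,0,7],"spin":0},{"fingers":8.7,"delta_pos":[16,0,11],"spin":0},{"fingers":8.7,"delta_pos":[16,0,14],"spin":0},{"fingers":8.7,"delta_pos":[16,0,14],"spin":0},{"fingers":8.7,"delta_pos":[16,0,14],"spin":0}]'
python3 - <<'E'
from h import *
import cv2
np.set_printoptions(precision=4,suppress=True)
im=shot('wrist','w12.png');shot('scene','s12.png')
for c,t,z in [('wrist','tube_foot',.032),('wrist','spacer_a_mid',.046)]:
        for q in spot_point(c,t)[:2]:
            p=np.array(q['location'])*[640,400]; print(c,t,round(q['conf'],2),p,onz(c,p,z))
delta([.511,-.071,.047],173)
E
```

```text
time_s: 17.05
tcp_pos: [0.5114, -0.0711, 0.1293]
ee_rot: [[-0.993, 0.121, 0.001], [0.121, 0.993, -0.001], [-0.001, -0.001, -1.0]]
wrist_force: [0.5, -0.0, 0.7]
gripper_width: 0.998
wrist tube_foot 0.86 [318.272 163.   ] [ 0.4807 -0.0653  0.032 ]
delta cm [ 0.13 -0.04  8.35] dist 8.4 spin -0.0023624282283094544 yaw now 173.0 t 17.25
```

View pics/w12.png

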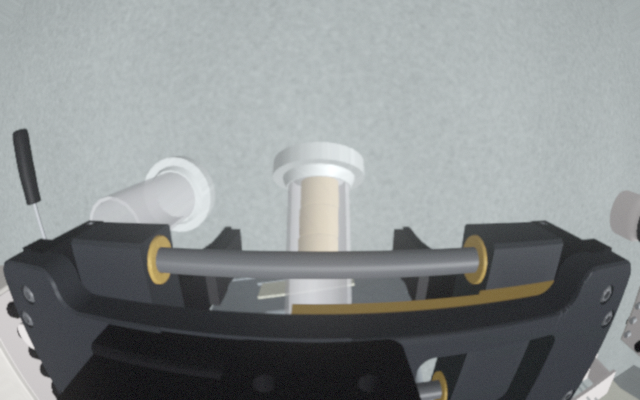

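View pics/s12.png

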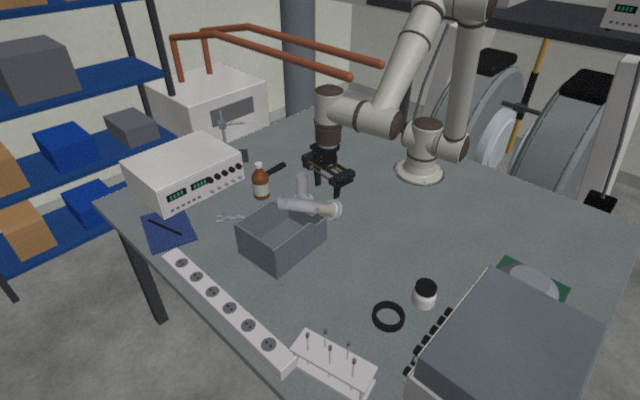

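```bash
python3 - <<'E'
from h import *
print(onz('wrist',(319,143),.064),onz('wrist',(319,171),.0715))
E
python3 -m inch '[{"fingers":8.7,"delta_pos":[0,0.1,2],"spin":0},{"fingers":8.7,"delta_pos":[-0.1,0.1,4],"spin":0},{"fingers":8.7,"delta_pos":[-0.1,0.1,6],"spin":0},{"fingers":8.7,"delta_pos":[-0.1,0.1,7.5],"spin":0},{"fingers":8.7,"delta_pos":[-0.1,0.1,8.3],"spin":0},{"fingers":8.7,"delta_pos":[-0.1,0.1,8.3],"spin":0},{"fingers":8.7,"delta_pos":[-0.1,0.1,8.3],"spin":0}]'
python3 - <<'E'
from h import *
import cv2
im=shot('wrist','w13.png');shot('scene','s13.png')
a=cv2.imread('pics/s13.png')[110:290,220:440];b=cv2.imread('pics/w13.png')
cv2.imwrite('pics/s13z.png',np.hstack([cv2.resize(a,(400,328)),cv2.resize(b,(400,328))]))
E
```

```text
[ 0.46136346 -0.0625496   0.064     ] [ 0.48094783 -0.06501324  0.0715    ]
time_s: 17.95
tcp_pos: [0.5126, -0.07, 0.0465]
ee_rot: [[-0.993, 0.122, 0.002], [0.122, 0.993, 0.0], [-0.002, 0.0, -1.0]]
wrist_force: [0.3, -0.6, 0.1]
gripper_width: 1.0
```

View pics/s13z.png

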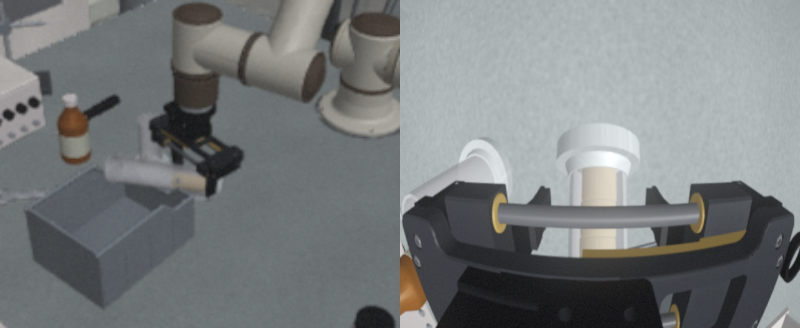

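```bash
python3 -m inch '[{"fingers":8.7,"delta_pos":[-0.2,0.1,0],"spin":0},{"fingers":4,"delta_pos":[-0.2,0.1,0],"spin":0},{"fingers":4,"delta_pos":[-0.2,0.1,0],"spin":0},{"fingers":4,"delta_pos":[-0.2,0.1,0],"spin":0},{"fingers":4,"delta_pos":[-0.2,0.1,0],"spin":0},{"fingers":4,"delta_pos":[-0.2,0.1,0],"spin":0},{"fingers":4,"delta_pos":[-0.2,0.1,0],"spin":0},{"fingers":4,"delta_pos":[-0.2,0.1,0],"spin":0}]'
python3 - <<'E'
from h import *
import cv2
im=shot('wrist','w14.png')
print(sense()['moment'])
for lip in (.590,.594):
  for th,sb in [(57,None),(65,122),(75,130),(85,138),(90,142),(100,150),(110,160),(120,172)]:
    t=np.radians(th);sb=sb or (71-9*np.sin(t))/np.cos(t);a=np.array([np.sin(t),np.cos(t)]);u=np.array([-np.cos(t),np.sin(t)])
    g=29*u+(39-sb)*a+[0,71]; m=g+(260-39)*a
    print(lip,th,'cross rel bead',g.round(0),'mouth',m.round(0),'TCP x %.4f z %.4f'%(lip+g[0]*.993/1000,(g[1]-7)/1000))
E
```

```text
time_s: 18.85
tcp_pos: [0.5136, -0.0692, 0.0455]
ee_rot: [[-0.992, 0.122, -0.001], [0.122, 0.992, 0.0], [0.001, 0.0, -1.0]]
wrist_force: [-1.9, 1.4, -0.1]
gripper_width: 0.558
[ 0.30595564  0.31882185 -0.06618952]
0.59 57 cross rel bead [-81.  53.] mouth [105. 173.] TCP x 0.5098 z 0.0461
0.59 65 cross rel bead [-87.  62.] mouth [113. 156.] TCP x 0.5031 z 0.0552
0.59 75 cross rel bead [-95.  75.] mouth [118. 133.] TCP x 0.4953 z 0.0685
0.59 85 cross rel bead [-101.   91.] mouth [119. 111.] TCP x 0.4896 z 0.0843
0.59 90 cross rel bead [-103.  100.] mouth [118. 100.] TCP x 0.4877 z 0.0930
0.59 100 cross rel bead [-104.  119.] mouth [113.  80.] TCP x 0.4865 z 0.1118
0.59 110 cross rel bead [-104.  140.] mouth [104.  64.] TCP x 0.4869 z 0.1326
0.59 120 cross rel bead [-101.  163.] mouth [91. 52.] TCP x 0.4900 z 0.1556
0.594 57 cross rel bead [-81.  53.] mouth [105. 173.] TCP x 0.5138 z 0.0461
0.594 65 cross rel bead [-87.  62.] mouth [113. 156.] TCP x 0.5071 z 0.0552
0.594 75 cross rel bead [-95.  75.] mouth [118. 133.] TCP x 0.4993 z 0.0685
0.594 85 cross rel bead [-101.   91.] mouth [119. 111.] TCP x 0.4936 z 0.0843
0.594 90 cross rel bead [-103.  100.] mouth [118. 100.] TCP x 0.4917 z 0.0930
0.594 100 cross rel bead [-104.  119.] mouth [113.  80.] TCP x 0.4905 z 0.1118
0.594 110 cross rel bead [-104.  140.] mouth [104.  64.] TCP x 0.4909 z 0.1326
0.594 120 cross rel bead [-101.  163.] mouth [91. 52.] TCP x 0.4940 z 0.1556
```

View pics/w14.png

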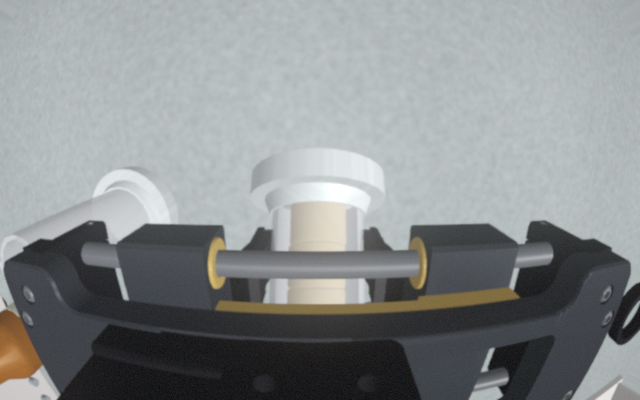

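```bash
python3 -m inch '[{"fingers":4,"delta_pos":[0.3,0,-0.4],"spin":0},{"fingers":4,"delta_pos":[0.6,0,-0.9],"spin":0},{"fingers":4,"delta_pos":[0.9,0,-1.4],"spin":0},{"fingers":4,"delta_pos":[1.2,0,-1.9],"spin":0},{"fingers":4,"delta_pos":[1.4,0,-2.3],"spin":0},{"fingers":4,"delta_pos":[1.4,0,-2.3],"spin":0},{"fingers":4,"delta_pos":[1.4,0,-2.3],"spin":0},{"fingers":4,"delta_pos":[1.4,0,-2.3],"spin":0}]'
python3 - <<'E'
from h import *
import cv2
np.set_printoptions(precision=4,suppress=True)
print(sense()['moment'])
im=shot('wrist','w15.png');shot('scene','s15.png')
a=cv2.imread('pics/s15.png')[110:290,220:440];b=cv2.imread('pics/w15.png')
cv2.imwrite('pics/s15z.png',np.hstack([cv2.resize(a,(400,328)),cv2.resize(b,(400,328))]))
for c,t,z in [('scene','tube_mouth',.133),('scene','tube_foot',.066)]:
        for q in spot_point(c,t)[:2]:
            p=np.array(q['location'])*[640,400]; print(c,t,round(q['conf'],2),p,onz(c,p,z))
E
```

```text
time_s: 19.7
tcp_pos: [0.4999, -0.0676, 0.0684]
ee_rot: [[-0.992, 0.122, -0.0], [0.122, 0.992, 0.0], [0.0, -0.0, -1.0]]
wrist_force: [-0.3, -0.2, -7.5]
gripper_width: 0.556
[-0.0026  0.0513  0.0056]
scene tube_mouth 0.57 [284.672 193.8  ] [ 0.6244 -0.1584  0.133 ]
scene tube_foot 0.79 [335.488 199.32 ] [ 0.4624 -0.0698  0.066 ]
```

View pics/s15z.png

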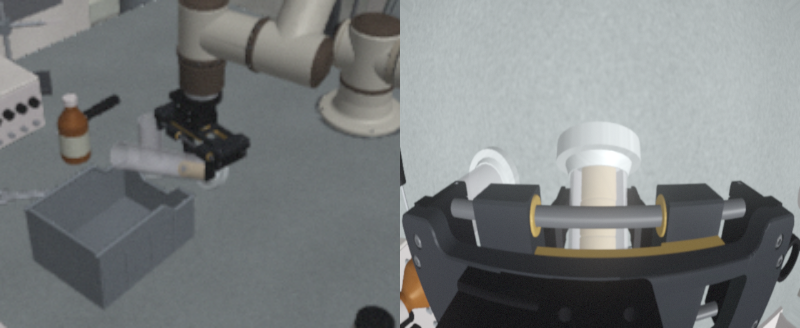

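```bash
for f in 4.7 ; do python3 -m inch '[{"fingers":4.7,"delta_pos":[0,0,0],"spin":0},{"fingers":4.7,"delta_pos":[0,0,0],"spin":0}]'; python3 -c "from station import *;s=sense();print(s['gripper_width'],s['wrist_force'],s['moment'])"; done
python3 -m inch '[{"fingers":4.8,"delta_pos":[0,0,0],"spin":0},{"fingers":4.8,"delta_pos":[0,0,0],"spin":0}]'
python3 -m inch '[{"fingers":4.85,"delta_pos":[0,0,0],"spin":0},{"fingers":4.85,"delta_pos":[0,0,0],"spin":0}]'
python3 -c "from h import *;s=sense();print(s['gripper_width'],s['wrist_force'],s['moment']);shot('scene','s16.png');import cv2;a=cv2.imread('pics/s16.png')[110:290,220:440];cv2.imwrite('pics/s16z.png',cv2.resize(a,None,fx=2.5,fy=2.5))"
```

```text
time_s: 20.1
tcp_pos: [0.5, -0.0676, 0.0685]
ee_rot: [[-0.993, 0.122, -0.0], [0.122, 0.993, -0.0], [0.0, -0.0, -1.0]]
wrist_force: [0.7, -0.1, -6.1]
gripper_width: 0.564
0.5637976895405709 [ 0.66021755 -0.11488901 -6.05424142] [-0.05585416  0.03827716  0.04091943]
time_s: 20.3
tcp_pos: [0.5, -0.0676, 0.0685]
ee_rot: [[-0.993, 0.122, -0.0], [0.122, 0.993, 0.0], [0.0, 0.0, -1.0]]
wrist_force: [0.1, 0.0, -7.2]
gripper_width: 0.561
time_s: 20.5
tcp_pos: [0.5005, -0.0676, 0.0689]
ee_rot: [[-0.993, 0.122, 0.001], [0.122, 0.993, -0.0], [-0.001, 0.0, -1.0]]
wrist_force: [-0.5, 0.1, -3.3]
gripper_width: 0.561
0.5605223183166765 [-0.48008283  0.08340489 -3.30348448] [-0.01304342 -0.01070761 -0.01703685]
```

View pics/s16z.png

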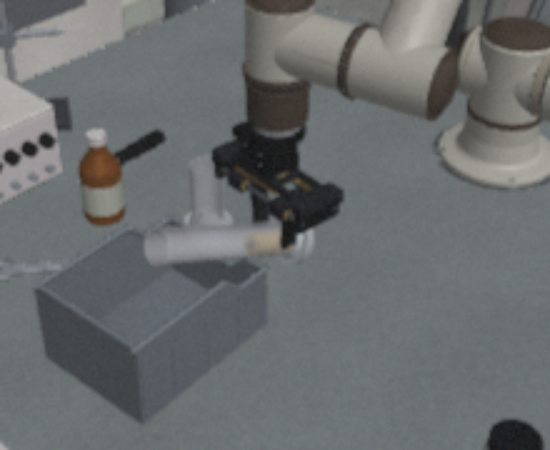

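```bash
python3 -m inch '[{"fingers":4.85,"delta_pos":[0.2,0,-0.4],"spin":0},{"fingers":4.85,"delta_pos":[0.4,0,-0.8],"spin":0},{"fingers":4.85,"delta_pos":[0.5,0,-1.2],"spin":0},{"fingers":4.85,"delta_pos":[0.7,0,-1.6],"spin":0},{"fingers":4.85,"delta_pos":[0.8,0,-2.0],"spin":0},{"fingers":4.85,"delta_pos":[0.9,0,-2.4],"spin":0},{"fingers":4.85,"delta_pos":[0.9,0,-2.6],"spin":0},{"fingers":4.85,"delta_pos":[0.9,0,-2.6],"spin":0},{"fingers":4.85,"delta_pos":[0.9,0,-2.6],"spin":0}]'
python3 - <<'E'
from h import *
import cv2
np.set_printoptions(precision=4,suppress=True)
print(sense()['moment'])
im=shot('wrist','w17.png');shot('scene','s17.png')
a=cv2.imread('pics/s17.png')[110:290,220:440];b=cv2.imread('pics/w17.png')
cv2.imwrite('pics/s17z.png',np.hstack([cv2.resize(a,(400,328)),cv2.resize(b,(400,328))]))
for c,t,z in [('scene','tube_mouth',.1),('scene','tube_foot',.1)]:
        for q in spot_point(c,t)[:2]:
            p=np.array(q['location'])*[640,400]; print(c,t,round(q['conf'],2),p,onz(c,p,z))
E
```

```text
time_s: 21.45
tcp_pos: [0.491, -0.0665, 0.0945]
ee_rot: [[-0.993, 0.122, -0.0], [0.122, 0.993, 0.0], [0.0, -0.0, -1.0]]
wrist_force: [0.0, -0.0, -0.1]
gripper_width: 0.558
[-0.0966 -0.0056  0.0378]
scene tube_mouth 0.3 [388.672 317.32 ] [0.7672 0.3724 0.1   ]
scene tube_foot 0.55 [335.68 204.32] [ 0.5169 -0.0223  0.1   ]
```

View pics/s17z.png

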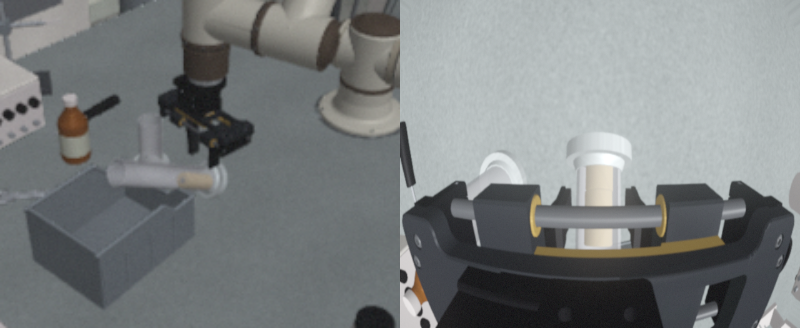

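```bash
python3 -c "
from h import *
delta([.5114,-.0711,.1293],173)"
python3 -m inch '[{"fingers":8.7,"delta_pos":[0,0,-1.5],"spin":0},{"fingers":8.7,"delta_pos":[-2.1,-0.2,-3.5],"spin":0},{"fingers":8.7,"delta_pos":[-2.1,-0.2,-3.5],"spin":0},{"fingers":8.7,"delta_pos":[-2.1,-0.2,-3.5],"spin":0},{"fingers":8.7,"delta_pos":[-2.1,-0.2,-3.5],"spin":0}]'
python3 - <<'E'
from h import *
import cv2
im=shot('wrist','w18.png');shot('scene','s18.png')
for c,t,z in [('scene','tube_mouth',.173),('scene','tube_foot',.032),('wrist','tube_foot',.032)]:
        for q in spot_point(c,t)[:1]:
            p=np.array(q['location'])*[640,400]; print(c,t,round(q['conf'],2),p,onz(c,p,z))
a=cv2.imread('pics/s18.png')[110:290,220:440]
cv2.imwrite('pics/s18z.png',cv2.resize(a,None,fx=2.5,fy=2.5))
E
```

```text
delta cm [-2.08 -0.2  -3.5 ] dist 4.1 spin -0.016858497062685274 yaw now 173.0 t 21.65
time_s: 22.15
tcp_pos: [0.5103, -0.0711, 0.1285]
ee_rot: [[-0.992, 0.123, -0.003], [0.123, 0.992, 0.0], [0.003, -0.0, -1.0]]
wrist_force: [0.6, -0.0, -0.3]
gripper_width: 0.925
scene tube_foot 0.7 [334.592 205.68 ] [ 0.45948308 -0.07540303  0.032     ]
wrist tube_foot 0.56 [318.208 148.4  ] [ 0.46655464 -0.06406711  0.032     ]
```

View pics/s18z.png

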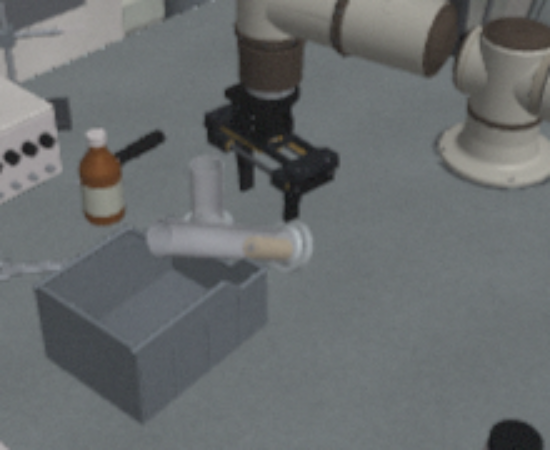

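View pics/w18.png

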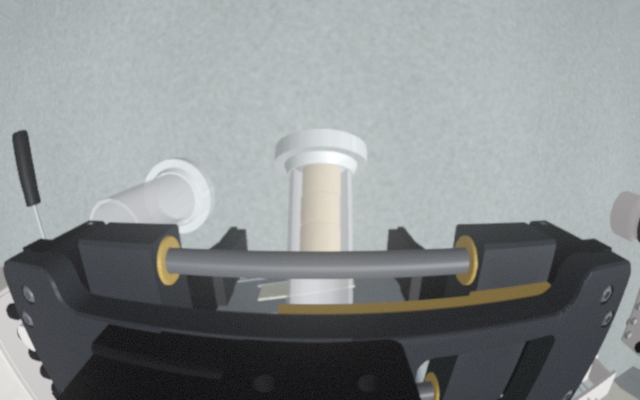

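```bash
python3 -c "
from h import *
delta([.502,-.0675,.039],173)"
```

```text
delta cm [0.94 0.24 9.01] dist 9.1 spin -0.007911577711269047 yaw now 173.0 t 22.4
```

```bash
python3 -m inch '[{"fingers":8.7,"delta_pos":[0.5,0.2,1],"spin":0},{"fingers":8.7,"delta_pos":[0.9,0.2,3],"spin":0},{"fingers":8.7,"delta_pos":[0.9,0.2,5],"spin":0},{"fingers":8.7,"delta_pos":[0.9,0.2,7],"spin":0},{"fingers":8.7,"delta_pos":[0.9,0.2,8.5],"spin":0},{"fingers":8.7,"delta_pos":[0.9,0.2,9],"spin":0},{"fingers":8.7,"delta_pos":[0.9,0.2,9],"spin":0},{"fingers":4,"delta_pos":[0.9,0.2,9],"spin":0},{"fingers":4,"delta_pos":[0.9,0.2,9],"spin":0},{"fingers":4,"delta_pos":[0.9,0.2,9],"spin":0},{"fingers":4,"delta_pos":[0.9,0.2,9],"spin":0},{"fingers":4,"delta_pos":[0.9,0.2,9],"spin":0},{"fingers":4,"delta_pos":[0.9,0.2,9],"spin":0},{"fingers":4,"delta_pos":[0.9,0.2,9],"spin":0}]'
python3 - <<'E'
from h import *
import cv2
im=shot('wrist','w19.png')
for lip in [.594]:
  for th,sb in [(61,None),(75,136),(85,142),(90,146),(100,153),(110,162),(120,172),(125,175)]:
    t=np.radians(th);sb=sb or (71-9*np.sin(t))/np.cos(t);a=np.array([np.sin(t),np.cos(t)]);u=np.array([-np.cos(t),np.sin(t)])
    g=29*u+(39-sb)*a+[0,71]; m=g+(260-39)*a
    print(lip,th,'cross rel bead',g.round(0),'mouth',m.round(0),'TCP x %.4f z %.4f'%(lip+g[0]*.993/1000,(g[1]-13)/1000))
E
```

```text
time_s: 23.8
tcp_pos: [0.5029, -0.0681, 0.0397]
ee_rot: [[-0.993, 0.122, -0.0], [0.122, 0.993, -0.0], [0.0, -0.0, -1.0]]
wrist_force: [-0.2, -0.9, 0.9]
gripper_width: 0.557
0.594 61 cross rel bead [-94.  52.] mouth [ 99. 159.] TCP x 0.5008 z 0.0391
0.594 75 cross rel bead [-101.   74.] mouth [112. 131.] TCP x 0.4935 z 0.0609
0.594 85 cross rel bead [-105.   91.] mouth [115. 110.] TCP x 0.4896 z 0.0779
0.594 90 cross rel bead [-107.  100.] mouth [114. 100.] TCP x 0.4877 z 0.0870
0.594 100 cross rel bead [-107.  119.] mouth [110.  81.] TCP x 0.4875 z 0.1064
0.594 110 cross rel bead [-106.  140.] mouth [102.  65.] TCP x 0.4891 z 0.1273
0.594 120 cross rel bead [-101.  163.] mouth [91. 52.] TCP x 0.4940 z 0.1496
0.594 125 cross rel bead [-95. 173.] mouth [86. 46.] TCP x 0.4999 z 0.1598
```

View pics/w19.png

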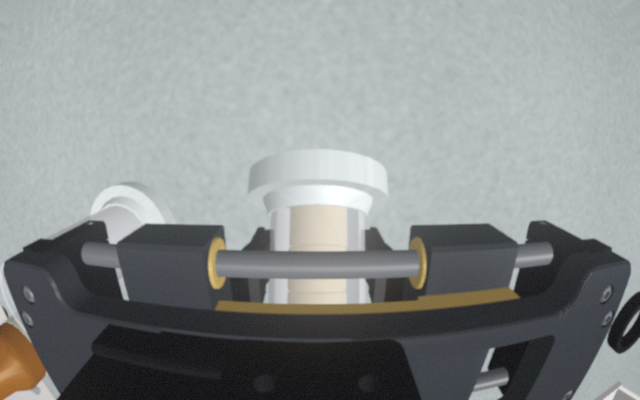

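```bash
python3 -m inch '[{"fingers":4,"delta_pos":[0.2,0,-0.5],"spin":0},{"fingers":4,"delta_pos":[0.4,0,-1.0],"spin":0},{"fingers":4,"delta_pos":[0.6,0,-1.6],"spin":0},{"fingers":4,"delta_pos":[0.8,0,-2.2],"spin":0},{"fingers":4,"delta_pos":[0.8,0,-2.2],"spin":0},{"fingers":4.7,"delta_pos":[0.8,0,-2.2],"spin":0},{"fingers":4.8,"delta_pos":[0.8,0,-2.2],"spin":0},{"fingers":4.83,"delta_pos":[0.8,0,-2.2],"spin":0},{"fingers":4.83,"delta_pos":[0.8,0,-2.2],"spin":0},{"fingers":4,"delta_pos":[0.8,0,-2.2],"spin":0},{"fingers":4,"delta_pos":[0.8,0,-2.2],"spin":0}]'
python3 - <<'E'
from h import *
import cv2
im=shot('wrist','w20.png');shot('scene','s20.png')
a=cv2.imread('pics/s20.png')[110:290,220:440];b=cv2.imread('pics/w20.png')
cv2.imwrite('pics/s20z.png',np.hstack([cv2.resize(a,(400,328)),cv2.resize(b,(400,328))]))
E
```

```text
time_s: 24.95
tcp_pos: [0.495, -0.067, 0.0614]
ee_rot: [[-0.993, 0.122, -0.0], [0.122, 0.993, -0.0], [0.0, -0.0, -1.0]]
wrist_force: [-0.3, 1.0, -6.4]
gripper_width: 0.556
```

View pics/s20z.png

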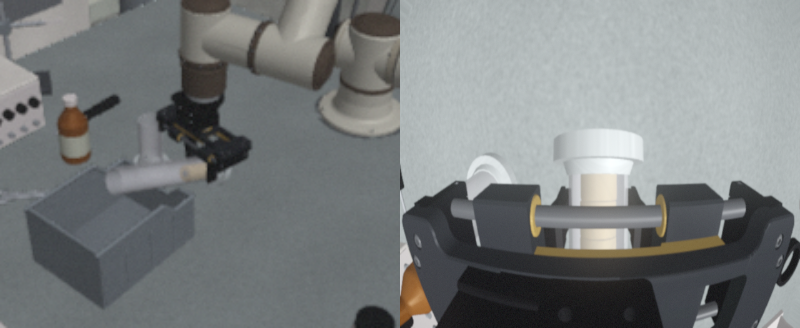

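```bash
python3 -m inch '[{"fingers":4.8,"delta_pos":[0,0,0],"spin":0},{"fingers":4.85,"delta_pos":[0,0,0],"spin":0},{"fingers":4.85,"delta_pos":[0,0,0],"spin":0},{"fingers":4.85,"delta_pos":[0,0,0],"spin":0},{"fingers":4,"delta_pos":[0,0,0],"spin":0},{"fingers":4,"delta_pos":[0,0,0],"spin":0}]'
python3 - <<'E'
from h import *
import cv2
im=shot('wrist','w21.png');shot('scene','s21.png')
a=cv2.imread('pics/s21.png')[110:290,220:440];b=cv2.imread('pics/w21.png')
cv2.imwrite('pics/s21z.png',np.hstack([cv2.resize(a,(400,328)),cv2.resize(b,(400,328))]))
E
```

```text
time_s: 25.65
tcp_pos: [0.4952, -0.0669, 0.0617]
ee_rot: [[-0.993, 0.122, 0.0], [0.122, 0.993, 0.0], [-0.0, 0.0, -1.0]]
wrist_force: [-0.1, -0.4, -5.8]
gripper_width: 0.558
```

View pics/s21z.png

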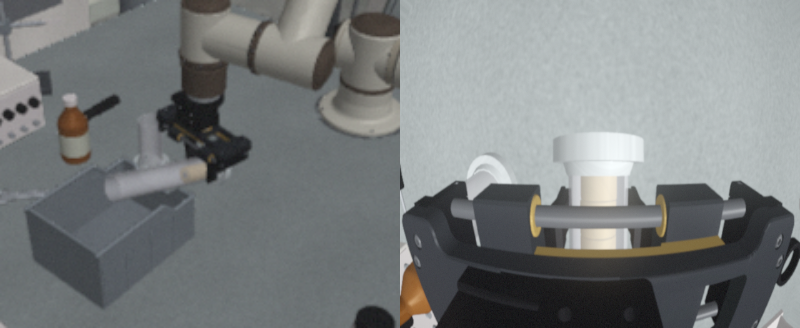

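```bash
cat >> h.py <<'E'
def angtab(off=.013,d=.039,ths=range(55,130,5),cam='scene'):
    s=sense();R=np.array(s['ee_rot']);f=-R[:,0];c=np.array(s['tcp_pos'])+[0,0,off]
    for th in ths:
        t=np.radians(th);a=f*np.sin(t)+np.array([0,0,np.cos(t)]);a/=np.linalg.norm(a)
        m=c+a*(.26-d);print(th,'mouth px',proj(cam,m).round(1),'foot px',proj(cam,c-a*d).round(1),'mouth z',m[2].round(3))
E
python3 -c "
from h import *
angtab()
im=cv2.imread('pics/s21.png')[185:230,270:350];cv2.imwrite('pics/s21q.png',cv2.resize(im,None,fx=8,fy=8,interpolation=cv2.INTER_CUBIC))"
```

```text
55 mouth px [286.8 192.3] foot px [336.6 203.3] mouth z 0.201
60 mouth px [284.3 197.8] foot px [337.  202.4] mouth z 0.185
65 mouth px [282.3 203.2] foot px [337.3 201.6] mouth z 0.168
70 mouth px [280.7 208.6] foot px [337.6 200.8] mouth z 0.15
75 mouth px [279.5 213.9] foot px [337.9 199.9] mouth z 0.132
80 mouth px [278.8 219. ] foot px [338.  199.1] mouth z 0.113
85 mouth px [278.5 223.8] foot px [338.2 198.3] mouth z 0.094
90 mouth px [278.7 228.4] foot px [338.2 197.6] mouth z 0.075
95 mouth px [279.2 232.7] foot px [338.2 196.8] mouth z 0.055
100 mouth px [280.2 236.7] foot px [338.2 196.1] mouth z 0.036
105 mouth px [281.6 240.3] foot px [338.  195.5] mouth z 0.018
110 mouth px [283.3 243.5] foot px [337.9 194.9] mouth z -0.001
115 mouth px [285.3 246.3] foot px [337.6 194.3] mouth z -0.019
120 mouth px [287.6 248.7] foot px [337.3 193.8] mouth z -0.036
125 mouth px [290.3 250.7] foot px [337.  193.3] mouth z -0.052
```

View pics/s21q.png

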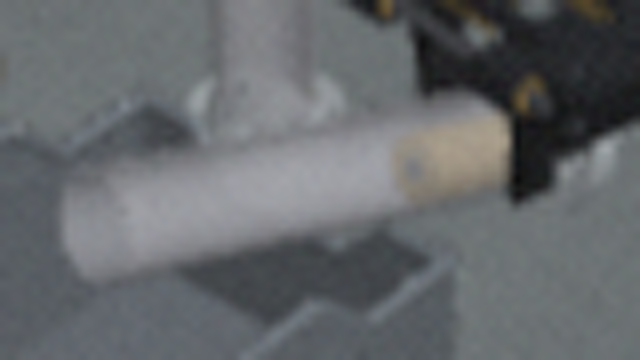

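```bash
python3 -m inch '[{"fingers":4,"delta_pos":[0.1,0,-0.5],"spin":0},{"fingers":4,"delta_pos":[0.2,0,-1.1],"spin":0},{"fingers":4,"delta_pos":[0.4,0,-1.7],"spin":0},{"fingers":4,"delta_pos":[0.6,0,-2.3],"spin":0},{"fingers":4,"delta_pos":[0.6,0,-2.7],"spin":0},{"fingers":4,"delta_pos":[0.6,0,-2.7],"spin":0},{"fingers":4.8,"delta_pos":[0.6,0,-2.7],"spin":0},{"fingers":4.85,"delta_pos":[0.6,0,-2.7],"spin":0},{"fingers":4.85,"delta_pos":[0.6,0,-2.7],"spin":0},{"fingers":4.85,"delta_pos":[0.6,0,-2.7],"spin":0},{"fingers":4.85,"delta_pos":[0.6,0,-2.7],"spin":0},{"fingers":4,"delta_pos":[0.6,0,-2.7],"spin":0},{"fingers":4,"delta_pos":[0.6,0,-2.7],"spin":0}]'
python3 - <<'E'
from h import *
im=shot('scene','s22.png');angtab(ths=range(75,105,5))
im=cv2.imread('pics/s22.png')[175:245,265:365];cv2.imwrite('pics/s22q.png',cv2.resize(im,None,fx=8,fy=8,interpolation=cv2.INTER_CUBIC))
E
```

```text
time_s: 27.05
tcp_pos: [0.4892, -0.0663, 0.0886]
ee_rot: [[-0.993, 0.122, 0.0], [0.122, 0.993, 0.0], [-0.0, 0.0, -1.0]]
wrist_force: [0.3, 0.1, -6.6]
gripper_width: 0.555
75 mouth px [280.6 206.5] foot px [339.4 193.3] mouth z 0.159
80 mouth px [279.8 211.7] foot px [339.5 192.5] mouth z 0.14
85 mouth px [279.5 216.6] foot px [339.7 191.7] mouth z 0.121
90 mouth px [279.7 221.3] foot px [339.7 190.9] mouth z 0.102
95 mouth px [280.3 225.8] foot px [339.7 190.1] mouth z 0.082
100 mouth px [281.2 229.8] foot px [339.7 189.4] mouth z 0.063
```

View pics/s22q.png

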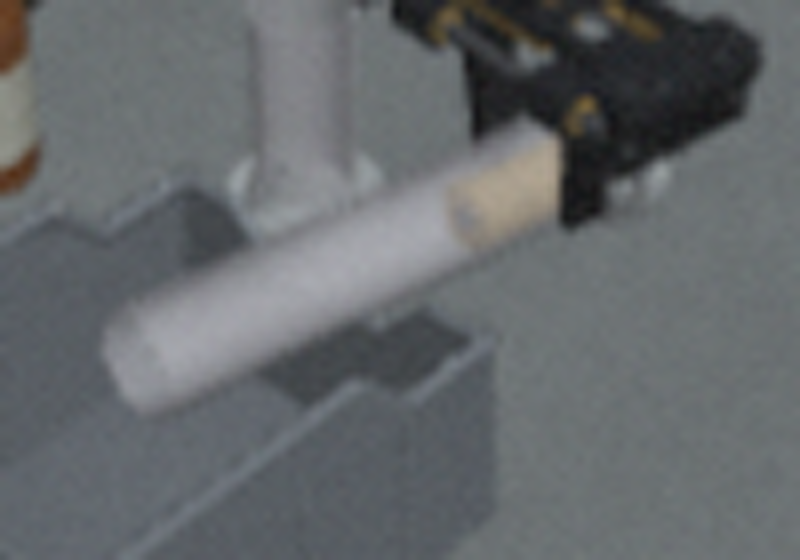

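```bash
python3 -m inch '[{"fingers":4,"delta_pos":[0,0,-0.5],"spin":0},{"fingers":4,"delta_pos":[0,0,-1.1],"spin":0},{"fingers":4,"delta_pos":[0,0,-1.8],"spin":0},{"fingers":4,"delta_pos":[0,0,-2.5],"spin":0},{"fingers":4,"delta_pos":[0,0,-3.1],"spin":0},{"fingers":4,"delta_pos":[0,0,-3.1],"spin":0},{"fingers":4.8,"delta_pos":[0,0,-3.1],"spin":0},{"fingers":4.85,"delta_pos":[0,0,-3.1],"spin":0},{"fingers":4.85,"delta_pos":[0,0,-3.1],"spin":0},{"fingers":4.85,"delta_pos":[0,0,-3.1],"spin":0},{"fingers":4.85,"delta_pos":[0,0,-3.1],"spin":0},{"fingers":4,"delta_pos":[0,0,-3.1],"spin":0},{"fingers":4,"delta_pos":[0,0,-3.1],"spin":0}]'
python3 - <<'E'
from h import *
im=shot('scene','s23.png');angtab(ths=range(85,125,5))
im=cv2.imread('pics/s23.png')[170:250,265:365];cv2.imwrite('pics/s23q.png',cv2.resize(im,None,fx=7,fy=7,interpolation=cv2.INTER_CUBIC))
E
```

```text
time_s: 28.4
tcp_pos: [0.4892, -0.0663, 0.1195]
ee_rot: [[-0.993, 0.122, 0.0], [0.122, 0.993, 0.0], [-0.0, 0.0, -1.0]]
wrist_force: [-0.0, 0.3, -6.4]
gripper_width: 0.558
85 mouth px [279.  209.1] foot px [340.  184.6] mouth z 0.152
90 mouth px [279.1 213.9] foot px [340.  183.8] mouth z 0.133
95 mouth px [279.7 218.5] foot px [340.1 183. ] mouth z 0.113
100 mouth px [280.7 222.7] foot px [340.  182.2] mouth z 0.094
105 mouth px [282.1 226.5] foot px [339.9 181.5] mouth z 0.075
110 mouth px [283.8 229.9] foot px [339.7 180.9] mouth z 0.057
115 mouth px [285.9 233. ] foot px [339.4 180.3] mouth z 0.039
120 mouth px [288.3 235.6] foot px [339.1 179.7] mouth z 0.022
```

View pics/s23q.png

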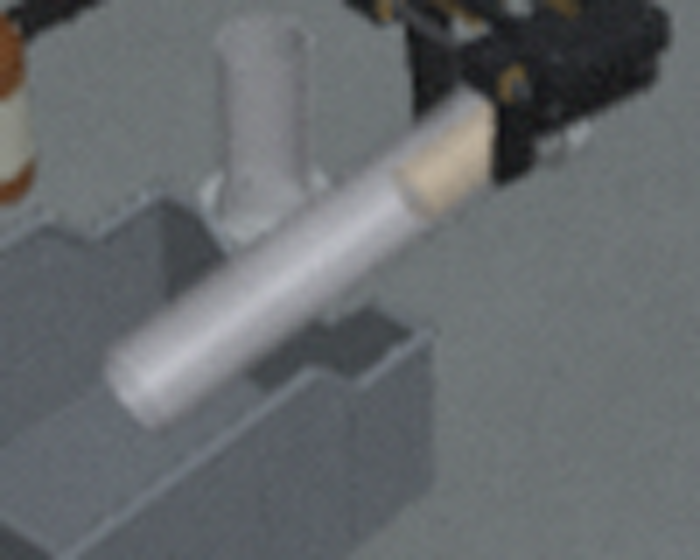

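```bash
python3 -m inch '[{"fingers":4,"delta_pos":[0,0,-0.5],"spin":0},{"fingers":4,"delta_pos":[-0.1,0,-1.1],"spin":0},{"fingers":4,"delta_pos":[-0.2,0,-1.8],"spin":0},{"fingers":4,"delta_pos":[-0.4,0,-2.5],"spin":0},{"fingers":4,"delta_pos":[-0.6,0,-3.2],"spin":0},{"fingers":4,"delta_pos":[-0.6,0,-3.2],"spin":0},{"fingers":4.8,"delta_pos":[-0.6,0,-3.2],"spin":0},{"fingers":4.85,"delta_pos":[-0.6,0,-3.2],"spin":0},{"fingers":4.85,"delta_pos":[-0.6,0,-3.2],"spin":0},{"fingers":4.85,"delta_pos":[-0.6,0,-3.2],"spin":0},{"fingers":4.85,"delta_pos":[-0.6,0,-3.2],"spin":0},{"fingers":4,"delta_pos":[-0.6,0,-3.2],"spin":0},{"fingers":4,"delta_pos":[-0.6,0,-3.2],"spin":0},{"fingers":4,"delta_pos":[-0.6,0,-3.2],"spin":0}]'
python3 - <<'E'
from h import *
im=shot('scene','s24.png');angtab(ths=range(95,130,5))
im=cv2.imread('pics/s24.png')[160:250,265:365];cv2.imwrite('pics/s24q.png',cv2.resize(im,None,fx=6,fy=6,interpolation=cv2.INTER_CUBIC))
E
```

```text
time_s: 29.85
tcp_pos: [0.4954, -0.067, 0.1519]
ee_rot: [[-0.993, 0.122, 0.001], [0.122, 0.993, 0.0], [-0.001, 0.0, -1.0]]
wrist_force: [0.6, 0.1, -2.3]
gripper_width: 0.557
95 mouth px [277.5 211.4] foot px [339.1 176. ] mouth z 0.146
100 mouth px [278.5 215.7] foot px [339.  175.2] mouth z 0.127
105 mouth px [279.9 219.7] foot px [338.9 174.5] mouth z 0.108
110 mouth px [281.7 223.3] foot px [338.7 173.8] mouth z 0.089
115 mouth px [283.9 226.5] foot px [338.4 173.2] mouth z 0.072
120 mouth px [286.3 229.2] foot px [338.1 172.6] mouth z 0.055
125 mouth px [289.1 231.5] foot px [337.7 172.1] mouth z 0.038
```

View pics/s24q.png

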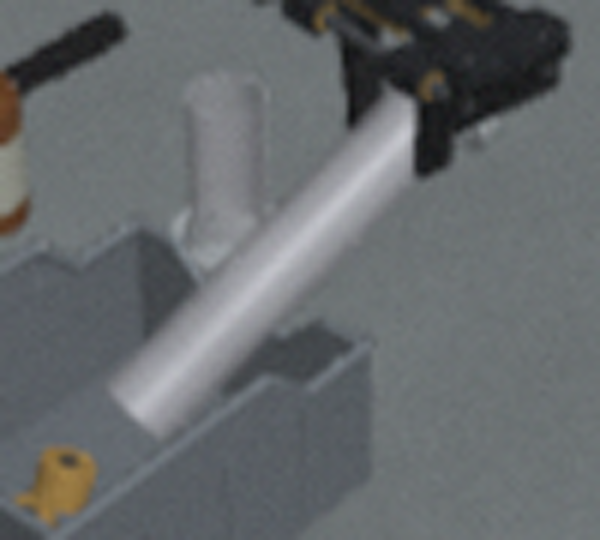

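```bash
python3 - <<'E'
from h import *
im=shot('top','t25.png');shot('wrist','w25.png')
r=spot_in('top','spacer_a_mid');print([(round(q['conf'],2),(np.array(q['extent'])*[640,400,640,400]).round(0)) for q in r])
print([ (round(q['conf'],2),onz('top',np.array(q['location'])*[640,400],.016)) for q in spot_point('top','spacer_a_mid')])
im=cv2.imread('pics/t25.png')[110:260,290:440];w=cv2.resize(cv2.imread('pics/w25.png'),(400,250));c=cv2.resize(im,(500,500),interpolation=cv2.INTER_CUBIC)
cv2.imwrite('pics/t25q.png',c)
E
```

```text
[(0.64, array([317., 126., 373., 203.])), (0.58, array([343., 155., 352., 164.]))]
[(0.61, array([ 0.75132103, -0.10512653,  0.016     ]))]
```

View pics/t25q.png

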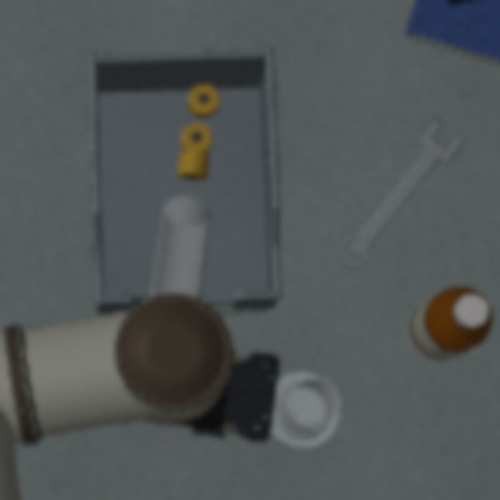

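```bash
python3 -m inch '[{"fingers":4,"delta_pos":[0.15,0,0.6],"spin":0},{"fingers":4,"delta_pos":[0.3,0,1.2],"spin":0},{"fingers":4,"delta_pos":[0.4,0,1.8],"spin":0},{"fingers":4,"delta_pos":[0.5,0,2.4],"spin":0},{"fingers":4,"delta_pos":[0.55,0,3.0],"spin":0},{"fingers":4,"delta_pos":[0.6,0,3.5],"spin":0},{"fingers":4,"delta_pos":[0.65,0,4.0],"spin":0},{"fingers":4,"delta_pos":[0.65,0,4.5],"spin":0},{"fingers":4,"delta_pos":[0.65,0,5.0],"spin":0},{"fingers":4,"delta_pos":[0.65,0,5.5],"spin":0},{"fingers":4,"delta_pos":[0.65,0,6.0],"spin":0},{"fingers":4,"delta_pos":[0.65,0,6.4],"spin":0},{"fingers":4,"delta_pos":[0.65,0,6.4],"spin":0}]'
python3 - <<'E'
from h import *
im=shot('scene','s26.png');angtab(ths=range(75,115,5))
im=cv2.imread('pics/s26.png')[160:250,265:365];cv2.imwrite('pics/s26q.png',cv2.resize(im,None,fx=6,fy=6,interpolation=cv2.INTER_CUBIC))
E
```

```text
time_s: 31.4
tcp_pos: [0.4883, -0.0662, 0.0869]
ee_rot: [[-0.993, 0.122, -0.001], [0.122, 0.993, -0.0], [0.001, -0.0, -1.0]]
wrist_force: [-1.1, 0.2, -1.4]
gripper_width: 0.56
75 mouth px [280.8 206.8] foot px [339.5 193.5] mouth z 0.157
80 mouth px [280.1 212. ] foot px [339.7 192.7] mouth z 0.138
85 mouth px [279.8 216.9] foot px [339.8 191.9] mouth z 0.119
90 mouth px [279.9 221.6] foot px [339.9 191.1] mouth z 0.1
95 mouth px [280.5 226. ] foot px [339.9 190.4] mouth z 0.081
100 mouth px [281.5 230.1] foot px [339.8 189.6] mouth z 0.062
105 mouth px [282.8 233.7] foot px [339.7 189. ] mouth z 0.043
110 mouth px [284.5 237. ] foot px [339.5 188.3] mouth z 0.024
```

View pics/s26q.png

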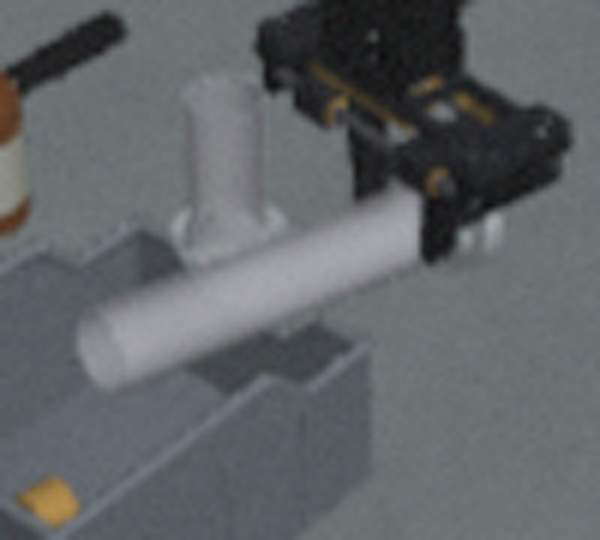

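```bash
python3 -m inch '[{"fingers":4,"delta_pos":[-0.1,0,0.5],"spin":0},{"fingers":4,"delta_pos":[-0.2,0,1.0],"spin":0},{"fingers":4,"delta_pos":[-0.3,0,1.5],"spin":0},{"fingers":4,"delta_pos":[-0.45,0,2.0],"spin":0},{"fingers":4,"delta_pos":[-0.6,0,2.6],"spin":0},{"fingers":4,"delta_pos":[-0.75,0,3.1],"spin":0},{"fingers":4,"delta_pos":[-0.9,0,3.6],"spin":0},{"fingers":4,"delta_pos":[-1.1,0,4.1],"spin":0},{"fingers":4,"delta_pos":[-1.25,0,4.5],"spin":0},{"fingers":4,"delta_pos":[-1.25,0,4.5],"spin":0},{"fingers":4,"delta_pos":[-1.25,0,4.5],"spin":0}]'
python3 - <<'E'
from h import *
im=shot('scene','s27.png');angtab(ths=range(50,85,5));shot('wrist','w27.png')
im=cv2.imread('pics/s27.png')[160:250,265:365];cv2.imwrite('pics/s27q.png',np.hstack([cv2.resize(im,(400,360),interpolation=cv2.INTER_CUBIC),cv2.resize(cv2.imread('pics/w27.png'),(400,360))]))
E
```

```text
time_s: 32.55
tcp_pos: [0.502, -0.068, 0.0451]
ee_rot: [[-0.993, 0.12, 0.002], [0.12, 0.993, -0.001], [-0.002, -0.001, -1.0]]
wrist_force: [-6.4, 0.7, 17.7]
gripper_width: 0.555
50 mouth px [288.1 192. ] foot px [334.5 208.4] mouth z 0.2
55 mouth px [285.3 197.4] foot px [335.  207.5] mouth z 0.185
60 mouth px [282.9 202.8] foot px [335.4 206.7] mouth z 0.169
65 mouth px [280.8 208.2] foot px [335.7 205.9] mouth z 0.152
70 mouth px [279.2 213.5] foot px [336.  205.1] mouth z 0.134
75 mouth px [278.1 218.7] foot px [336.2 204.3] mouth z 0.116
80 mouth px [277.4 223.7] foot px [336.4 203.5] mouth z 0.097
```

View pics/s27q.png

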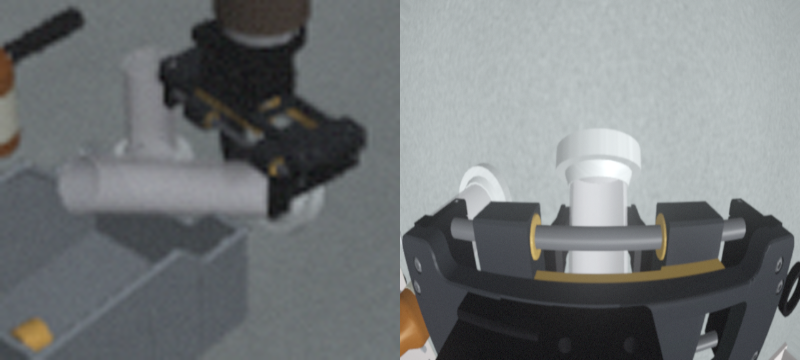

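```bash
python3 -m inch '[{"fingers":4,"delta_pos":[-0.3,0,-0.2],"spin":0},{"fingers":4,"delta_pos":[-0.6,0,-0.25],"spin":0},{"fingers":4,"delta_pos":[-0.9,0,-0.3],"spin":0},{"fingers":4,"delta_pos":[-1.2,0,-0.35],"spin":0},{"fingers":4,"delta_pos":[-1.2,0,-0.35],"spin":0},{"fingers":4,"delta_pos":[-1.2,0,-0.35],"spin":0}]'
python3 - <<'E'
from h import *
im=shot('scene','s28.png');angtab(ths=range(50,75,5));shot('wrist','w28.png')
im=cv2.imread('pics/s28.png')[160:250,265:365];cv2.imwrite('pics/s28q.png',np.hstack([cv2.resize(im,(400,360),interpolation=cv2.INTER_CUBIC),cv2.resize(cv2.imread('pics/w28.png'),(400,360))]))
E
```

```text
time_s: 33.25
tcp_pos: [0.5116, -0.0698, 0.0463]
ee_rot: [[-0.992, 0.123, -0.003], [0.123, 0.992, -0.001], [0.003, -0.001, -1.0]]
wrist_force: [-5.9, -1.3, 5.0]
gripper_width: 0.558
50 mouth px [285.3 192.9] foot px [332.4 209.1] mouth z 0.201
55 mouth px [282.4 198.4] foot px [332.9 208.3] mouth z 0.186
60 mouth px [280.  203.8] foot px [333.3 207.5] mouth z 0.169
65 mouth px [278.  209.2] foot px [333.6 206.6] mouth z 0.152
70 mouth px [276.4 214.6] foot px [333.9 205.8] mouth z 0.134
```

View pics/s28q.png

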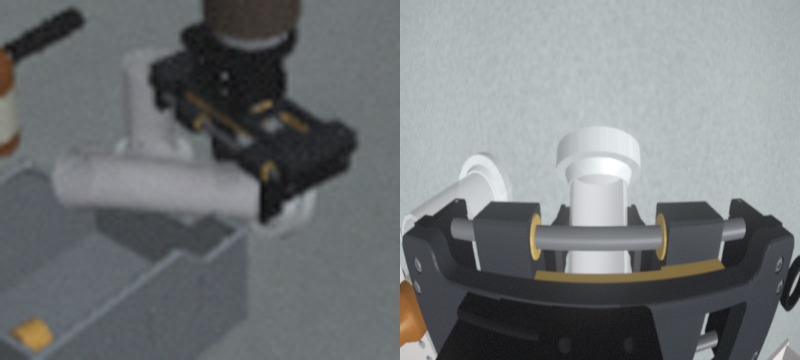

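```bash
python3 -m inch '[{"fingers":4.8,"delta_pos":[0,0,0],"spin":0},{"fingers":4.9,"delta_pos":[0,0,0],"spin":0},{"fingers":5.5,"delta_pos":[0,0,0],"spin":0},{"fingers":8.7,"delta_pos":[0,0,0],"spin":0},{"fingers":8.7,"delta_pos":[0,0,0],"spin":0},{"fingers":8.7,"delta_pos":[0,0,0],"spin":0},{"fingers":8.7,"delta_pos":[0,0,0],"spin":0},{"fingers":8.7,"delta_pos":[0,0,0],"spin":0},{"fingers":8.7,"delta_pos":[0,0,-1],"spin":0},{"fingers":8.7,"delta_pos":[0,0,-3],"spin":0},{"fingers":8.7,"delta_pos":[0,0,-6],"spin":0},{"fingers":8.7,"delta_pos":[0,0,-10],"spin":0},{"fingers":8.7,"delta_pos":[0,0,-14],"spin":0},{"fingers":8.7,"delta_pos":[0,0,-18],"spin":0},{"fingers":8.7,"delta_pos":[0,0,-22],"spin":0},{"fingers":8.7,"delta_pos":[5,0,-24],"spin":0},{"fingers":8.7,"delta_pos":[10,0,-24],"spin":0},{"fingers":8.7,"delta_pos":[10,0,-24],"spin":0},{"fingers":8.7,"delta_pos":[10,0,-24],"spin":0}]'
python3 - <<'E'
from h import *
np.set_printoptions(precision=4,suppress=True)
shot('scene','s29.png');shot('top','t29.png')
for t,z in [('tube_foot',.033),('tube_mid',.1),('tube_mouth',.165)]:
    rs=[]
    for c in ['scene','top']:
        for q in spot_point(c,t)[:1]:
            p=np.array(q['location'])*[640,400]; print(c,t,round(q['conf'],2),p,onz(c,p,z)); rs.append(ray(c,p))
    if len(rs)>1: print(' ->',*tri(rs))
a=cv2.imread('pics/s29.png')[130:290,220:420];b=cv2.imread('pics/t29.png')[110:260,290:440]
cv2.imwrite('pics/s29q.png',np.hstack([cv2.resize(a,(450,360),interpolation=cv2.INTER_CUBIC),cv2.resize(b,(350,360),interpolation=cv2.INTER_CUBIC)]))
E
```

```text
time_s: 35.25
tcp_pos: [0.4127, -0.057, 0.2875]
ee_rot: [[-0.993, 0.121, 0.003], [0.121, 0.993, 0.001], [-0.003, 0.001, -1.0]]
wrist_force: [0.1, 0.3, -0.3]
gripper_width: 0.994
scene tube_foot 0.81 [333.504 205.92 ] [ 0.4643 -0.0766  0.033 ]
top tube_foot 0.6 [338.496 236.   ] [ 0.4766 -0.0695  0.033 ]
 -> [ 0.4753 -0.0685  0.0439] [np.float64(0.0009835227131313798), np.float64(0.000983522713131369)]
scene tube_mid 0.63 [311.104 209.2  ] [ 0.5934 -0.0646  0.1   ]
top tube_mid 0.73 [339.584 203.68 ] [ 0.5762 -0.07    0.1   ]
 -> [ 0.5801 -0.0729  0.0871] [np.float64(0.0034410067914072227), np.float64(0.0034410067914071437)]
scene tube_mouth 0.97 [281.92 204.2 ] [ 0.6955 -0.0917  0.165 ]
top tube_mouth 0.74 [349.376 165.32 ] [ 0.6886 -0.0973  0.165 ]
 -> [ 0.6901 -0.0978  0.1586] [np.float64(0.0002545809027826385), np.float64(0.00025458090278269595)]
```

View pics/s29q.png

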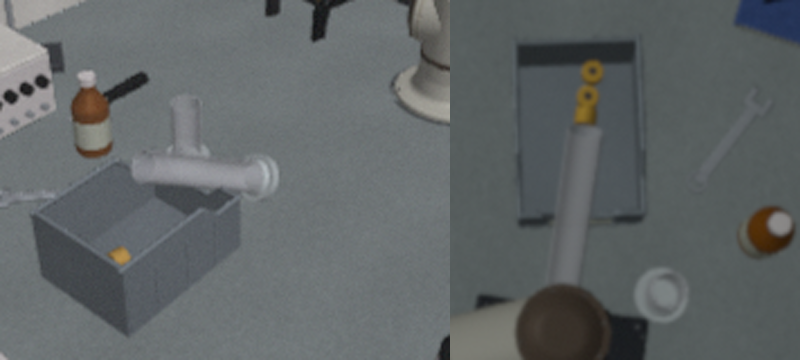

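```bash
python3 -c "
from h import *
shot('scene','s30.png')
q=spot_point('scene','tube_mouth')[0];print(np.array(q['location'])*[640,400]);q=spot_point('scene','tube_foot')[0];print(np.array(q['location'])*[640,400])
print(finish_job())"
```

```text
[283.584 202.   ]
[334.08 204.4 ]
the job is handed in; nothing more can be done
None
```

The job is handed in at about 36 s: all three spacers are in the bin, and the empty tube is leaning in the dip. No verdict was reported.

**Tipping:** I gripped the tube near its mouth and carried it in front of the bin. On the first attempt to tip it, the foot slid along the bench instead. I pushed on until the foot met the bin's front wall, and the tube then tipped into the dip at about 57°. I let go and it stayed there.

**Pouring:** I gripped the tube about 40 mm above the foot's underside. The first lift failed: I had eased the grip so the tube could swivel, and it slipped out and fell back to a lean of about 61°. On the second try I lifted with a firm grip and eased it only at each stop. The tube went to about 75°, 89°, 104° and then about 120°, with its mouth low in the bin, and the spacers slid out.

**Setting down:** While lowering the foot I pressed it onto the bench with about 18 N. I eased that off, shifted the foot forward about 10 mm and released.

**Last checks:**
- **Spacers:** the top view after the pour showed all three in the bin. In the final pictures at least two are clear and the third is partly hidden by the tube's mouth. The load on the gripper fell from about 6.5 N to 2.3 N, close to the empty tube's weight.
- **Tube:** it leans at about 58°, with its mouth at about (0.69, -0.095, 0.16) over the bin. Two views about 0.5 s apart agree within about 2 pixels.
- **Disagreements:** the scene and top cameras differed by about 5–12 mm on most of the tube's points, up to 17 mm on its middle. I measured no forces on the resting tube, so its contact with the bench and the bin edge is judged from the pictures.
- **Bystanders:** none in view seems to have moved, but I did not measure them at the end.

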